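# Put the washed check weights away in their holders

## Robot

A 7-joint arm with a two-finger parallel gripper is mounted at the origin on a cart in front of the work surface, level with it; the furniture and walls round the work are solid. World frame = base frame: x ahead of the robot, y to its left, z up, the work surface at z = 0. Lengths are in m, angles in rad, forces in N, time in s.
With the tool pointing down it reaches from about 0.4 to 0.85 m from the base axis. Payload 10.4 kg.
Tool frame: the origin (TCP) lies at the very end of the fingers, on their centre line; the grasp point (between the pads) lies 19 mm behind it; z points along the fingers, y is the direction in which the jaws open and shut (so a half turn about z gives the same grasp; the last joint's range is limited). The gripper opens to 87 mm and grips with 3 to 60 N. Pads are 19 mm wide; open, the fingers measure 117 mm over their backs; the gripper's body (75 mm by 190 mm) begins 51 mm behind the grasp point.
Start: joints at [-1.15, 0.332, -0.065, 1.46, 0.022, 1.35, -0.088], TCP at [0.268, 0.564, 0.223] pointing down, gripper open.
Joint ranges: [-2.6, 2.6], [-0.5, 2.12], [-1.47, 1.34], [0.16, 2.42], [-1.27, 4.41], [0.06, 2.06], [-2.6, 2.6]. Speed limits (rad/s): [2.22, 2.22, 2.79, 2.79, 3.14, 3.14, 3.14].

## Interface

Orientations are given as a unit quaternion [x, y, z, w].
In Python, from bench import read_state, imaging, r gives the robot as it stands. The module is installed in compiled form; this text tells all that it offers.
- The arm moves only by the tool move_arm, never from a script. Its argument "series" is a list of rows, each a list of 4 numbers: the shift along the tool's x, y, z in m, then the turn about the tool's z in rad. In form: [[x, y, z, roll], ...]. A call has 1 to 20 rows; each row is the pose to reach, as a shift and turn from the pose commanded when the call began, along the tool's axes at that moment; what a row does not reach only later rows make up. A row lasts 1/10 s, in which the tool goes at most 50 mm and 8.59 degrees, less where a joint would pass 70% of its speed; a pose out of reach is approached as far as the arm can. A call with a gripper value outside its range is refused whole. "claw" is the gripper's target within -1 to 1 (fully open at 1, half-way at 0, shut at -1), set as the call begins (left out, the last holds). The fingers move at their own pace and stop on an object; "newtons" is the grip in N (left out, the last holds). Time passes only in rows, so rows that repeat a pose let the fingers close. It gives the time, the measured TCP pose, the force and the opening at its end, in the units of the state.
- read_state(): the state, without advancing time (a new reading comes with each control period).
- imaging.camera(name): name is "scene" or "top" or "wrist"; returns (picture, depth): 420x560x3 uint8, red, green, blue; 420x560 float32, m along the optical axis (not along the pixel's ray), 0 where there is no reading.
- imaging.get_calibration(name): a dict with "camera_matrix" (3x3 intrinsics, pixels), "R" (3x3) and "t" (3): a world point X has camera coordinates R X + t. Camera axes: x right, y down, z forward; pixel columns grow to the right and rows downward; lengths in m; the calibration is good to about 2 mm. The wrist camera is an equidistant fisheye: a pixel r from the principal point sees the ray r / f radians off the axis. A picture is of the moment at which its call begins: read the wrist's pose just before it. get_calibration takes no time and is no camera call; for the wrist camera it gives the pose at the moment of the call.
- r.close_job(): hands the job in, once; it reports no verdict.
The state is a dict: "time": time; "joint_positions": joint angles; "joint_vel": joint speeds; "joint_torque": joint torques, N m; "ee_pos": TCP position; "eef_rot": TCP orientation; "ft_force": force on the tool from outside, world axes, zero at the start; "torque": the same for the moment, N m; "width": finger opening in m.
Only numpy, scipy, OpenCV 4.12 (cv2) and the standard library are available. Lean on these libraries where they do the work, as an engineer would, in place of code of your own. Each camera call takes 0.05 s, during which the arm holds its last target.

## Task

The five polished steel balance check weights have been washed and left in two piles in the shallow steel tray. Take the piles apart and lay each weight flat in the round wooden holder of its size: the largest weight in the largest holder, the next largest in the next largest, and so on down to the smallest, one weight in each holder. Do not tip any weight over on the way.

Things in the scene. Friction and masses are not known exactly. Their poses are not given: they have to be found in the camera images.
- weight_58: the largest check weight: a plain bare steel disc, 58 mm in diameter and 22 mm high, about 0.456 kg, grasped across its diameter. Origin: centre of its underside, z up. At the start at the bottom of one of two piles. Piles stand on the floor (z = 2 mm) of a fixed steel tray, about 200 mm in x by 270 mm in y inside, centred at x = 0.558, y = -0.142, with walls 35 mm high.
- weight_48: the second largest check weight: a plain bare steel disc, 48 mm in diameter and 22 mm high, about 0.313 kg, grasped across its diameter. Origin: centre of its underside, z up. At the start at the bottom of one of two piles. Piles stand on the floor (z = 2 mm) of a fixed steel tray, about 200 mm in x by 270 mm in y inside, centred at x = 0.558, y = -0.142, with walls 35 mm high.
- weight_38: the middle-sized check weight: a plain bare steel disc, 38 mm in diameter and 22 mm high, about 0.196 kg, grasped across its diameter. Origin: centre of its underside, z up. At the start it lies on the 58 mm or the 48 mm weight, within 3 mm of centred, and carries the 20 mm weight.
- weight_28: the second smallest check weight: a plain bare steel disc, 28 mm in diameter and 22 mm high, about 0.106 kg, grasped across its diameter. Origin: centre of its underside, z up. At the start it lies on whichever of the 58 mm and 48 mm weights has not the 38 mm one on it, within 3 mm of centred.
- weight_20: the smallest check weight: a plain bare steel disc, 20 mm in diameter and 22 mm high, about 0.054 kg, grasped across its diameter. Origin: centre of its underside, z up. At the start it lies on the 38 mm weight, on top of the pile of three, within 3 mm of centred.
- holder_58: the largest holder, for the 58 mm weight: a fixed round dish of light wood, 86 mm in outer diameter and 14 mm high, with a round recess 74 mm in diameter and 6 mm deep, so that the weight has 8 mm of play all round. The recess floor is 8 mm above the bench. Origin: centre of its underside on the bench, z axis up.
- holder_48: the second largest holder, for the 48 mm weight: a fixed round dish of light wood, 76 mm in outer diameter and 14 mm high, with a round recess 64 mm in diameter and 6 mm deep, so that the weight has 8 mm of play all round. The recess floor is 8 mm above the bench. Origin: centre of its underside on the bench, z axis up.
- holder_38: the middle-sized holder, for the 38 mm weight: a fixed round dish of light wood, 66 mm in outer diameter and 14 mm high, with a round recess 54 mm in diameter and 6 mm deep, so that the weight has 8 mm of play all round. The recess floor is 8 mm above the bench. Origin: centre of its underside on the bench, z axis up.
- holder_28: the second smallest holder, for the 28 mm weight: a fixed round dish of light wood, 56 mm in outer diameter and 14 mm high, with a round recess 44 mm in diameter and 6 mm deep, so that the weight has 8 mm of play all round. The recess floor is 8 mm above the bench. Origin: centre of its underside on the bench, z axis up.
- holder_20: the smallest holder, for the 20 mm weight: a fixed round dish of light wood, 48 mm in outer diameter and 14 mm high, with a round recess 36 mm in diameter and 6 mm deep, so that the weight has 8 mm of play all round. The recess floor is 8 mm above the bench. Origin: centre of its underside on the bench, z axis up.

How it is judged:
At the end, for the whole second after the job is handed in: Each weight lies right side up and flat on the floor of the recess of its own holder (axis within 10.5 mm of the holder's axis, underside 5 to 10.5 mm above the holder's underside, tilt under 0.06 rad), at rest (horizontal distance between weight_58 and holder_58 below 0.0105 m and z of weight_58 in the frame of holder_58 between 0.005 and 0.0105 m and angle between each of weight_58, weight_48, weight_38, weight_28, weight_20's own z axis and vertical below 0.06 rad and linear speed of each of weight_58, weight_48, weight_38, weight_28, weight_20 below 0.01 m/s and angular speed of each of weight_58, weight_48, weight_38, weight_28, weight_20 below 0.1 rad/s and horizontal distance between weight_48 and holder_48 below 0.0105 m and z of weight_48 in the frame of holder_48 between 0.005 and 0.0105 m and horizontal distance between weight_38 and holder_38 below 0.0105 m and z of weight_38 in the frame of holder_38 between 0.005 and 0.0105 m and horizontal distance between weight_28 and holder_28 below 0.0105 m and z of weight_28 in the frame of holder_28 between 0.005 and 0.0105 m and horizontal distance between weight_20 and holder_20 below 0.0105 m and z of weight_20 in the frame of holder_20 between 0.005 and 0.0105 m); the robot touches nothing.
It fails at once if the largest weight is tipped over (more than 0.7 rad from upright) (angle between weight_58's own z axis and vertical above 0.7 rad).
It fails at once if the second largest weight is tipped over (more than 0.7 rad from upright) (angle between weight_48's own z axis and vertical above 0.7 rad).
It fails at once if the middle-sized weight is tipped over (more than 0.7 rad from upright) (angle between weight_38's own z axis and vertical above 0.7 rad).
It fails at once if the second smallest weight is tipped over (more than 0.7 rad from upright) (angle between weight_28's own z axis and vertical above 0.7 rad).
It fails at once if the smallest weight is tipped over (more than 0.7 rad from upright) (angle between weight_20's own z axis and vertical above 0.7 rad).
It also fails if it takes over 120 s, if anything falls off the work surface, if the arm or the gripper's body presses on something with over 40 N, if the wrist force passes 120 N, or if a joint passes its speed limit or range.

## Working session

There is one attempt and no reset: what is moved stays moved. The work goes in short steps, Python scripts to look and compute and a tool call to move; the robot and the scene stay as the last step left them, time stands still between calls to the robot, and variables do not carry over. Pictures are saved under pics/ and viewed, and the job is handed in when it is done.

Besides the shell and the picture viewer there is one more tool, called after "Request:" by a JSON object that holds its "method" and its "body". move_arm: Moves the arm, as the interface text tells. Its arguments: {"type":"object","properties":{"series":{"type":"array","items":{"type":"array","items":{"type":"number"}}},"claw":{"type":"number"},"newtons":{"type":"number"}},"required":["series"]}

```bash
mkdir -p pics
python3 - <<'E'
from bench import read_state, imaging, r
import cv2, numpy as np
np.set_printoptions(precision=4,suppress=True)
s=read_state()
for k in s: print(k,s[k])
for n in ["scene","top","wrist"]:
    c=imaging.get_calibration(n); print(n,c)
    p,d=imaging.camera(n); np.savez(f'{n}0.npz',p=p,d=d)
    cv2.imwrite(f'pics/{n}0.png',p[:,:,::-1])
E
```

```text
time 0.0
joint_positions [-1.1496  0.3329 -0.0647  1.461   0.0216  1.3499 -0.0885]
joint_vel [-0.0005  0.0002  0.0011  0.0012  0.0002 -0.002  -0.0014]
joint_torque [  0.0001 -62.3258   0.0246 -38.9908  -0.0613   0.0399   0.0001]
ee_pos [0.2682 0.5641 0.2218]
eef_rot [ 0.2201  0.9755 -0.0007 -0.0001]
ft_force [ 0.2657  0.7616 -0.7042]
torque [-0.0089 -0.0464  0.042 ]
width 0.08727195047457652
scene {'camera_matrix': array([[537.6414,   0.    , 283.36  ],
       [  0.    , 537.6414, 210.2198],
       [  0.    ,   0.    ,   1.    ]]), 'R': array([[ 0.6298, -0.7764, -0.0231],
       [-0.4494, -0.3399, -0.8261],
       [ 0.6336,  0.5307, -0.563 ]]), 't': array([-0.3422,  0.2852,  1.1995])}
top {'camera_matrix': array([[512.9592,   0.    , 281.6186],
       [  0.    , 512.9592, 209.785 ],
       [  0.    ,   0.    ,   1.    ]]), 'R': array([[ 0.0034, -1.    , -0.0027],
       [-0.9798, -0.0028, -0.2002],
       [ 0.2002,  0.0034, -0.9798]]), 't': array([-0.0318,  0.515 ,  1.456 ])}
wrist {'camera_matrix': array([[325.1923,   0.    , 277.3917],
       [  0.    , 325.1923, 211.1622],
       [  0.    ,   0.    ,   1.    ]]), 'R': array([[ 0.4298,  0.9029, -0.001 ],
       [ 0.8695, -0.4136,  0.2702],
       [ 0.2435, -0.117 , -0.9628]]), 't': array([-0.6247, -0.0329,  0.39  ])}
```

View pics/top0.png

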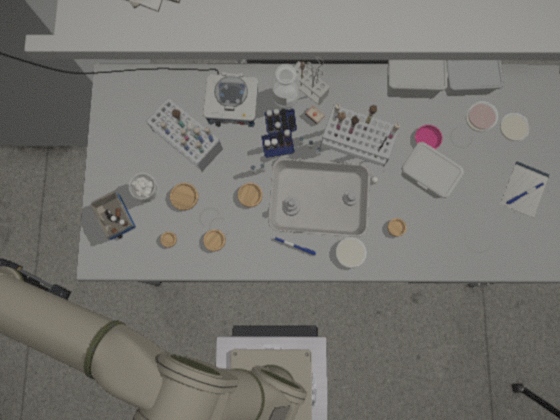

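View pics/scene0.png

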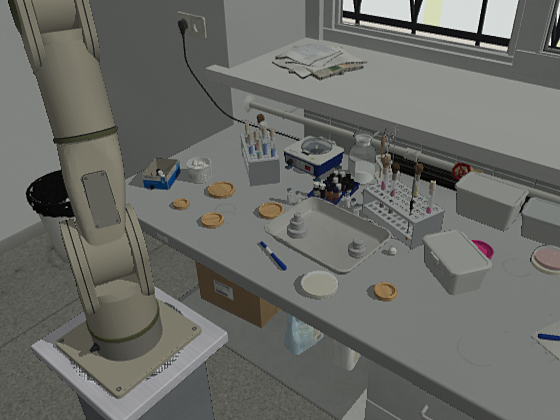

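View pics/wrist0.png

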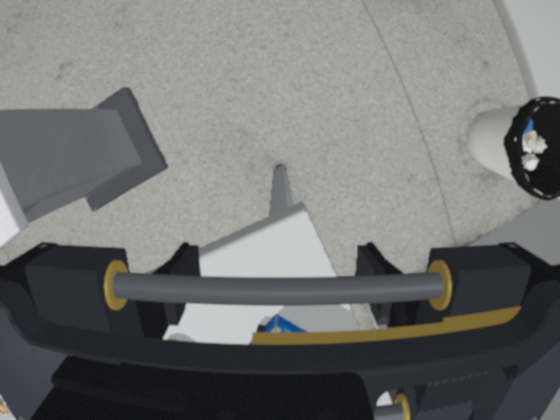

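The top view shows five wooden holders at about (183,197), (249,195), (167,240), (213,240) and (396,228). The tray is in the middle, with piles at (291,205), which looks taller, and (350,199). I'll measure them next.

```bash
cat > h.py <<'E'
from bench import read_state, imaging, r
import cv2, numpy as np
np.set_printoptions(precision=4,suppress=True)
def ray(n,c,uv):
    K=c['camera_matrix']; uv=np.atleast_2d(np.float64(uv))
    x=(uv[:,0]-K[0,2])/K[0,0]; y=(uv[:,1]-K[1,2])/K[1,1]
    if n=='wrist':
        th=np.hypot(x,y); k=np.where(th>1e-9,np.sin(th)/np.maximum(th,1e-9),1)
        d=np.c_[x*k,y*k,np.cos(th)]
    else: d=np.c_[x,y,np.ones_like(x)]
    return -c['R'].T@c['t'], d@c['R']
def onplane(n,c,uv,z):
    o,d=ray(n,c,uv); return o+d*((z-o[2])/d[:,2])[:,None]
def proj(n,c,X):
    P=np.atleast_2d(X)@c['R'].T+c['t']; K=c['camera_matrix']
    if n=='wrist':
        rr=np.hypot(P[:,0],P[:,1]); th=np.arctan2(rr,P[:,2]); s=th/np.maximum(rr,1e-9)
        x,y=P[:,0]*s,P[:,1]*s
    else: x,y=P[:,0]/P[:,2],P[:,1]/P[:,2]
    return np.c_[x*K[0,0]+K[0,2],y*K[1,1]+K[1,2]]
def circ(P):
    A=np.c_[2*P[:,:2],np.ones(len(P))]; b=(P[:,:2]**2).sum(1)
    s=np.linalg.lstsq(A,b,rcond=None)[0]; return s[0],s[1],np.sqrt(s[2]+s[0]**2+s[1]**2)
E
python3 - <<'E'
from h import *
for n in ['top','scene']:
    f=np.load(n+'0.npz'); p=f['p']; d=f['d']; c=imaging.get_calibration(n)
    print(n,'cam',-c['R'].T@c['t'])
    hsv=cv2.cvtColor(p,cv2.COLOR_RGB2HSV)
    m=cv2.inRange(hsv,(8,90,80),(25,255,255))
    m=cv2.morphologyEx(m,cv2.MORPH_CLOSE,np.ones((5,5)))
    for q in cv2.findContours(m,cv2.RETR_EXTERNAL,cv2.CHAIN_APPROX_NONE)[0]:
        a=cv2.contourArea(q)
        if a<60: continue
        W=onplane(n,c,q[:,0,:],0.014); x,y,R=circ(W)
        print(a,q[:,0].mean(0),'circle',np.array([x,y]),'diam mm',2000*R)
f=np.load('top0.npz');p=f['p'];d=f['d']
cv2.imwrite('pics/topc.png',cv2.resize(p[150:250,140:410,::-1],None,fx=2.9,fy=2.9,interpolation=cv2.INTER_CUBIC))
f=np.load('scene0.npz');p=f['p']
cv2.imwrite('pics/scenec.png',cv2.resize(p[150:310,160:410,::-1],None,fx=3.1,fy=3.1,interpolation=cv2.INTER_CUBIC))
E
```

```text
top cam [ 0.2132 -0.0352  1.5296]
130.5 [168.2564 239.1795] circle [0.4322 0.3077] diam mm 38.92948517001859
280.0 [213.8103 240.2241] circle [0.4306 0.1719] diam mm 56.674453796053164
189.5 [396.3111 226.9778] circle [ 0.471  -0.3736] diam mm 47.07097239522553
358.0 [249.6452 194.2742] circle [0.5699 0.0671] diam mm 65.76272636043865
483.0 [183.8514 196.0676] circle [0.5643 0.2674] diam mm 76.47572048154214
scene cam [-0.4162 -0.8053  0.903 ]
260.0 [265.9697 311.0455] circle [ 0.2359 -0.1914] diam mm 59.831431201814844
291.5 [385.4576 290.9492] circle [ 0.4657 -0.3782] diam mm 56.30778061478528
246.0 [212.2679 219.5714] circle [0.4244 0.1657] diam mm 68.57184462573368
270.0 [270.7069 209.6897] circle [0.564  0.0636] diam mm 73.76779022457504
111.0 [181.0263 203.5   ] circle [0.4257 0.3015] diam mm 50.31894540088308
314.0 [220.7727 189.2576] circle [0.5588 0.2613] diam mm 87.44739495264551
```

View crops.

View pics/topc.png

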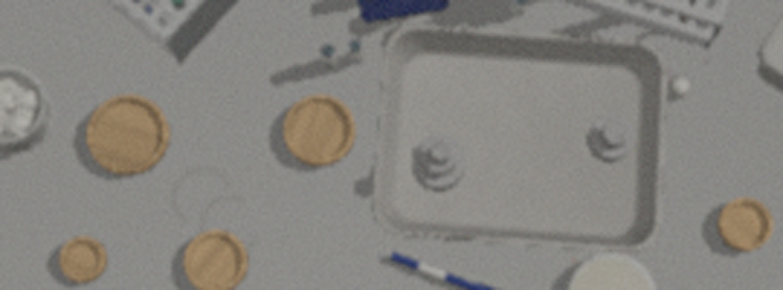

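View pics/scenec.png

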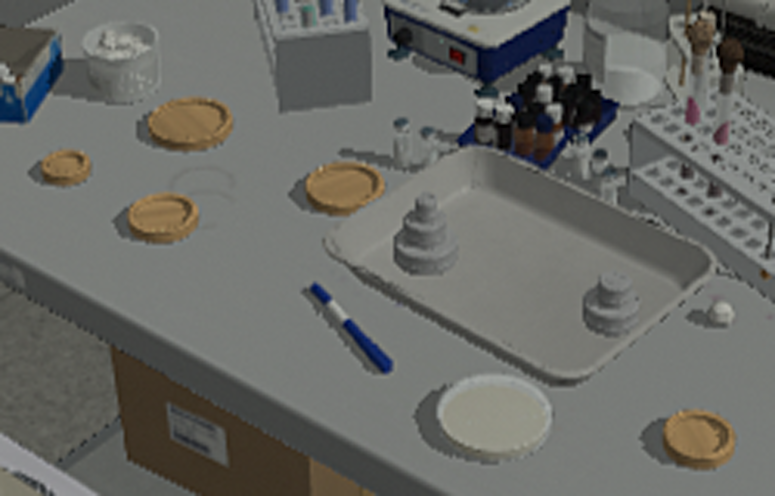

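Run:
```python
from h import *
c=imaging.get_calibration('top');f=np.load('top0.npz')
print('A top',onplane('top',c,[[291,200.7]],.068),'B top',onplane('top',c,[[351,195.5]],.046))
cs=imaging.get_calibration('scene')
sp=lambda u,v:[160+u/3.1,150+v/3.1]
print('A scene',onplane('scene',cs,[sp(427,201)],.068),'B',onplane('scene',cs,[sp(615,284)],.046))
cw=imaging.get_calibration('wrist'); cam=-cw['R'].T@cw['t']; s=read_state()
from scipy.spatial.transform import Rotation as Ro
T=Ro.from_quat(s['eef_rot']).as_matrix()
print('cam in tool',T.T@(cam-s['ee_pos']),'cam R in tool',cw['R']@T)
# height map top
o,_=ray('top',c,[[0,0]]); v,u=np.mgrid[0:420,0:560]; _,d=ray('top',c,np.c_[u.ravel(),v.ravel()])
P=(o+d*f['d'].ravel()[:,None])
for (x0,x1,y0,y1,n) in [(.62,.75,.1,.4,'rack'),(.62,.75,-.05,.1,'vials'),(.35,.65,-.45,.4,'work'),(.38,.46,-.35,-.15,'cup')]:
    m=(P[:,0]>x0)&(P[:,0]<x1)&(P[:,1]>y0)&(P[:,1]<y1)&(f['d'].ravel()>0)
    Q=P[m]; t=Q[Q[:,2]>.03]; print(n,Q[:,2].max(), t.min(0) if len(t) else '', np.percentile(t[:,2],90) if len(t) else '')
```

```text
A top [[ 0.5389 -0.0575  0.068 ]] B top [[ 0.5602 -0.2359  0.046 ]]
A scene [[ 0.5297 -0.0635  0.068 ]] B [[ 0.5534 -0.2439  0.046 ]]
cam in tool [ 0.0734  0.0003 -0.1619] cam R in tool [[-0.0005  1.     -0.0002]
 [-0.9628 -0.0006 -0.2701]
 [-0.2701  0.0001  0.9628]]
rack 0.1962590933830004 [0.6202 0.1551 0.0301] 0.16355368458854302
vials 0.05648704661377679 [ 0.6205 -0.049   0.0301] 0.050082781303329216
work 0.08986168021879126 [ 0.4396 -0.45    0.03  ] 0.07997353475168467
cup 0.04389718230411943 [ 0.4396 -0.2793  0.0304] 0.039999571738251485
```

Request:
{"method": "move_arm", "body": {"series": [[-0.514, -0.447, 0.02, -0.443], [-0.514, -0.447, 0.02, -0.443], [-0.514, -0.447, 0.02, -0.443], [-0.514, -0.447, 0.02, -0.443], [-0.514, -0.447, 0.02, -0.443], [-0.514, -0.447, 0.02, -0.443], [-0.514, -0.447, 0.02, -0.443], [-0.514, -0.447, 0.02, -0.443], [-0.514, -0.447, 0.02, -0.443], [-0.514, -0.447, 0.02, -0.443], [-0.514, -0.447, 0.02, -0.443], [-0.514, -0.447, 0.02, -0.443], [-0.514, -0.447, 0.02, -0.443], [-0.514, -0.447, 0.02, -0.443], [-0.514, -0.447, 0.02, -0.443], [-0.514, -0.447, 0.02, -0.443], [-0.514, -0.447, 0.02, -0.443], [-0.514, -0.447, 0.02, -0.443], [-0.514, -0.447, 0.02, -0.443], [-0.514, -0.447, 0.02, -0.443]]}}

```text
time: 2.15
ee_pos: [0.5406, -0.0593, 0.2026]
eef_rot: [-0.0, 1.0, 0.0, 0.0]
ft_force: [0.3, -0.9, 0.0]
width: 0.0866
```

```bash
cat >> h.py <<'E'
def snap(k,n='wrist'):
    c=imaging.get_calibration(n); p,d=imaging.camera(n); np.savez(f'{n}{k}.npz',p=p,d=d,**c)
    cv2.imwrite(f'pics/{n}{k}.png',p[:,:,::-1]); return p,d,c
E
python3 - <<'E'
from h import *
p,d,c=snap(1); print(proj('wrist',c,[[.5389,-.0575,.068],[.5602,-.2359,.046],[.57,.067,.014]]))
s=read_state(); print(s['ee_pos'],s['joint_positions'])
E
```

```text
[[279.2032 199.2415]
 [118.2342 214.2673]
 [385.5417 214.6843]]
[ 0.5406 -0.0595  0.2026] [-0.3699  0.1657  0.4433  1.7281 -0.0746  1.2642  1.6614]
```

View pics/wrist1.png

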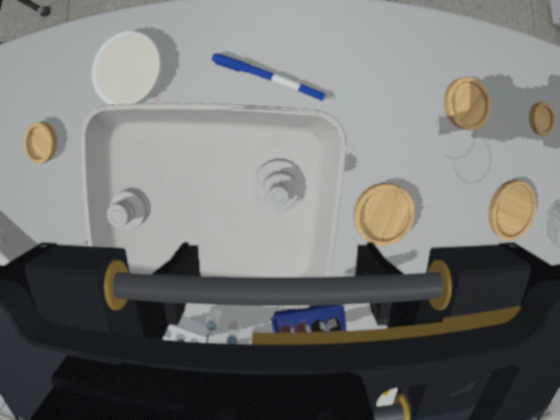

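```bash
cat >> h.py <<'E'
def holders(p,c,n='wrist',rej=True):
    hsv=cv2.cvtColor(p,cv2.COLOR_RGB2HSV)
    m=cv2.inRange(hsv,(8,70,60),(25,255,255)); m=cv2.morphologyEx(m,cv2.MORPH_CLOSE,np.ones((5,5))); m[235:]=0 if n=='wrist' else m[235:]
    for q in cv2.findContours(m,cv2.RETR_EXTERNAL,cv2.CHAIN_APPROX_NONE)[0]:
        if cv2.contourArea(q)<60: continue
        M=cv2.moments(q); cen=np.array([M['m10'],M['m01']])/M['m00']
        x,y,R=circ(onplane(n,c,q[:,0],.014))
        print('holder px',cen,'circle',np.array([x,y]),'diam',2000*R,'cen@14',onplane(n,c,[cen],.014)[0,:2])
E
python3 - <<'E'
from h import *
f=np.load('wrist1.npz');p=f['p'];c=f
holders(p,c)
cv2.imwrite('pics/wc1.png',cv2.resize(p[140:240,80:340,::-1],None,fx=3,fy=3,interpolation=cv2.INTER_CUBIC))
E
```

```text
holder px [384.1739 210.6067] circle [0.5661 0.0661] diam 70.53379695340152 cen@14 [0.5651 0.0648]
holder px [512.0999 208.2411] circle [0.5626 0.2633] diam 85.67611603757267 cen@14 [0.5617 0.2604]
holder px [ 40.0873 142.2257] circle [ 0.4723 -0.3695] diam 56.917556682847355 cen@14 [ 0.4723 -0.3683]
holder px [541.8856 118.4327] circle [0.4341 0.3035] diam 49.86117993760537 cen@14 [0.4341 0.3025]
holder px [467.1499 103.3238] circle [0.4319 0.1688] diam 65.66142904447662 cen@14 [0.4321 0.1674]
```

View pics/wc1.png

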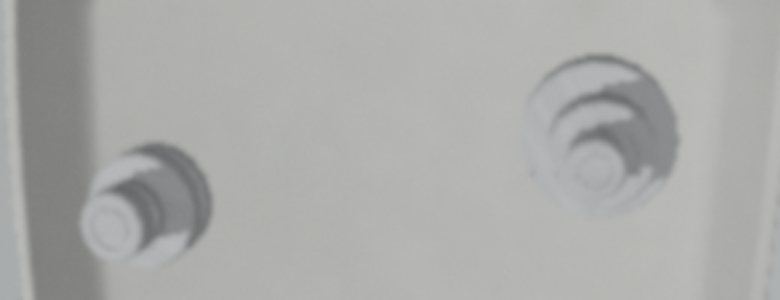

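Run:
```python
from h import *
c=np.load('wrist1.npz')
g=lambda u,v:[80+u/3,140+v/3]
print('A20',onplane('wrist',c,[g(596,167)],.068),'B28',onplane('wrist',c,[g(111,228)],.046))
print('A20 diam',onplane('wrist',c,[g(567,167),g(625,167)],.068)[:,:2])
for z in (.024,.002): print(z,'A bot L/R/T/B',onplane('wrist',c,[g(524,135),g(679,135),g(600,55),g(598,217)],z)[:,:2])
```

```text
A20 [[ 0.5355 -0.058   0.068 ]] B28 [[ 0.5622 -0.2378  0.046 ]]
A20 diam [[ 0.5355 -0.067 ]
 [ 0.5355 -0.049 ]]
0.024 A bot L/R/T/B [[ 0.5339 -0.0834]
 [ 0.5338 -0.0282]
 [ 0.5053 -0.0564]
 [ 0.5642 -0.0571]]
0.002 A bot L/R/T/B [[ 0.5382 -0.085 ]
 [ 0.5381 -0.0262]
 [ 0.5078 -0.0562]
 [ 0.5705 -0.0569]]
```

Request:
{"method": "move_arm", "body": {"series": [[0.004, 0.001, 0.04, 0], [0.004, 0.001, 0.08, 0], [0.004, 0.001, 0.11, 0], [0.004, 0.001, 0.13, 0], [0.004, 0.001, 0.145, 0], [0.004, 0.001, 0.152, 0], [0.004, 0.001, 0.152, 0], [0.004, 0.001, 0.152, 0]], "claw": 0, "newtons": 20}}

```text
time: 3.0
ee_pos: [0.5371, -0.0589, 0.0513]
eef_rot: [0.0, 1.0, 0.0, 0.0]
ft_force: [0.4, -0.9, 0.3]
width: 0.0444
```

Run:
```python
from h import *
p,d,c=snap(2)
cv2.imwrite('pics/wc2.png',cv2.resize(p[130:330,180:380,::-1],None,fx=3,fy=3,interpolation=cv2.INTER_CUBIC))
```

```text
(no output)
```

View pics/wc2.png

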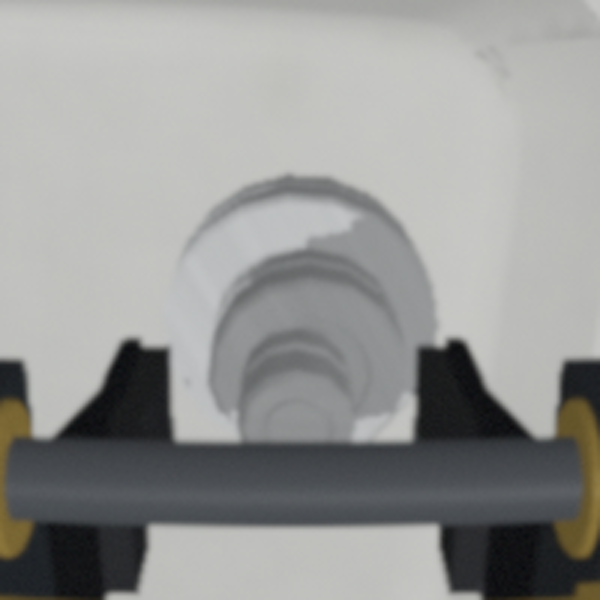

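The 20 mm disc sits between the open fingers, at crop (296,400), so I'll close on it.

Request:
{"method": "move_arm", "body": {"series": [[0, 0, 0, 0], [0, 0, 0, 0], [0, 0, 0, 0], [0, 0, 0, 0], [0, 0, 0, 0], [0, 0, 0, 0], [0, 0, -0.01, 0], [0, 0, -0.03, 0], [0, 0, -0.06, 0], [0, 0, -0.08, 0], [0, 0, -0.08, 0], [0, 0, -0.08, 0]], "claw": -1, "newtons": 20}}

```text
time: 4.25
ee_pos: [0.5367, -0.0589, 0.1308]
eef_rot: [0.0, 1.0, 0.0, 0.0]
ft_force: [0.1, 1.0, 0.1]
width: 0.0194
```

Request:
{"method": "move_arm", "body": {"series": [[0.003, 0.01, 0, 0], [0.01, 0.035, 0, 0], [0.02, 0.07, 0, 0], [0.031, 0.11, 0, 0], [0.043, 0.15, 0, 0], [0.055, 0.19, 0, 0], [0.067, 0.23, 0, 0], [0.078, 0.27, 0, 0], [0.088, 0.305, 0, 0], [0.096, 0.335, 0, 0], [0.101, 0.352, 0, 0], [0.103, 0.36, 0, 0], [0.104, 0.364, 0, 0], [0.104, 0.364, 0, 0], [0.104, 0.364, 0, 0]]}}

```text
time: 5.75
ee_pos: [0.4333, 0.304, 0.1304]
eef_rot: [0.001, 1.0, -0.0, -0.0]
ft_force: [-0.0, -0.5, -0.2]
width: 0.0193
```

Run:
```python
from h import *
p,d,c=snap(3); print(read_state()['ee_pos'],read_state()['width'],read_state()['joint_positions'])
holders(p,c)
```

```text
[0.4334 0.3041 0.1305] 0.019400072861255342 [-0.8349  0.1936  0.1522  1.8377 -0.0323  1.1128  0.8971]
holder px [283.5413 204.1384] circle [0.4321 0.3095] diam 45.72800188790964 cen@14 [0.4316 0.3095]
holder px [141.1009 202.0564] circle [0.4296 0.1748] diam 64.77718365514689 cen@14 [0.4289 0.1763]
```

View pics/wrist3.png

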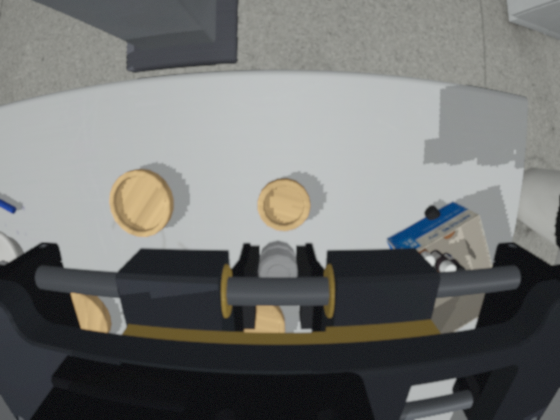

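Run:
```python
from h import *
f=np.load('wrist3.npz');p=f['p']
print(proj('wrist',f,[[.4334,.3041,.147],[.4334-.01,.3041,.147],[.4334,.3141,.147],[.4334,.2941,.147],[.4334-.01,.3041,.125]]))
a=p.copy()
for (x,y,R) in [(.432,.3095,.024),(.432,.3095,.018),(.43,.175,.033)]:
    t=np.linspace(0,6.28,60); z=.014
    for u,v in proj('wrist',f,np.c_[x+R*np.cos(t),y+R*np.sin(t),0*t+z]): cv2.circle(a,(int(round(u)),int(round(v))),0,(255,0,0),-1)
cv2.imwrite('pics/w3c.png',cv2.resize(a[150:310,100:360,::-1],None,fx=3,fy=3,interpolation=cv2.INTER_NEAREST))
```

```text
[[277.4566 274.3351]
 [277.4002 256.0159]
 [297.5357 274.208 ]
 [257.3805 274.303 ]
 [277.4131 240.0167]]
```

View pics/w3c.png

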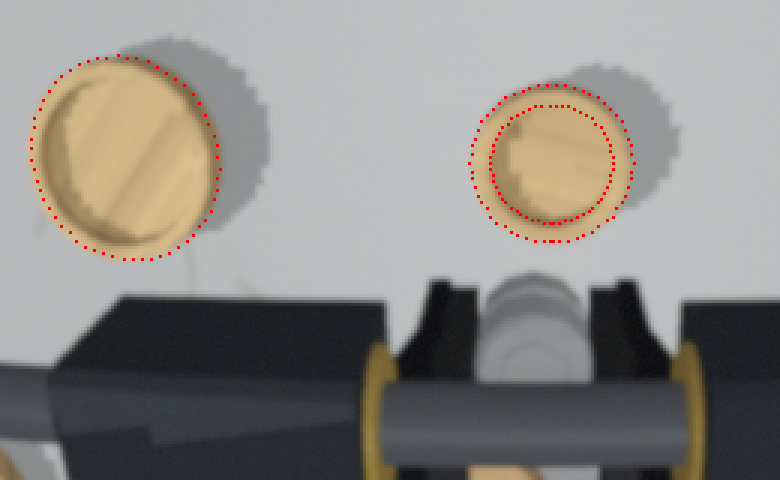

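Request:
{"method": "move_arm", "body": {"series": [[0.001, 0.003, 0.02, 0], [0.001, 0.005, 0.05, 0], [0.001, 0.005, 0.08, 0], [0.001, 0.005, 0.1, 0], [0.001, 0.005, 0.11, 0], [0.001, 0.005, 0.114, 0], [0.001, 0.005, 0.114, 0], [0.001, 0.005, 0.114, 0], [0.001, 0.005, 0.115, 0], [0.001, 0.005, 0.115, 0]]}}

```text
time: 6.8
ee_pos: [0.4322, 0.3105, 0.0161]
eef_rot: [0.0, 1.0, 0.0, 0.0]
ft_force: [-0.7, -0.6, -1.0]
width: 0.0193
```

Request:
{"method": "move_arm", "body": {"series": [[0, -0.001, 0.001, 0], [0, -0.001, 0.0015, 0], [0, -0.001, 0.002, 0], [0, -0.001, 0.0025, 0], [0, -0.001, 0.0025, 0]]}}

```text
time: 7.3
ee_pos: [0.4321, 0.3091, 0.0136]
eef_rot: [0.0, 1.0, 0.0, 0.0]
ft_force: [-2.4, -3.0, 7.0]
width: 0.0194
```

Request:
{"method": "move_arm", "body": {"series": [[0, 0, -0.001, 0], [0, 0, -0.001, 0]]}}

```text
time: 7.5
ee_pos: [0.432, 0.3093, 0.0141]
eef_rot: [0.0, 1.0, 0.0, 0.0]
ft_force: [0.1, 0.4, -1.9]
width: 0.019
```

Request:
{"method": "move_arm", "body": {"series": [[0, 0, 0, 0], [0, 0, 0, 0], [0, 0, 0, 0], [0, 0, 0, 0], [0, 0, -0.005, 0], [0, 0, -0.02, 0], [0, 0, -0.05, 0], [0, 0, -0.09, 0], [0, 0, -0.12, 0], [0, 0, -0.12, 0], [0, 0, -0.12, 0]], "claw": -0.2}}

```text
time: 8.6
ee_pos: [0.432, 0.3093, 0.1344]
eef_rot: [0.0, 1.0, 0.0, 0.0]
ft_force: [0.2, 0.3, -0.6]
width: 0.0348
```

Run:
```python
from h import *
p,d,c=snap(4); print(read_state()['ee_pos'],read_state()['width'])
cv2.imwrite('pics/w4c.png',cv2.resize(p[150:310,100:360,::-1],None,fx=3,fy=3,interpolation=cv2.INTER_CUBIC))
```

```text
[0.4315 0.3088 0.1335] 0.034890924642748254
```

View pics/w4c.png

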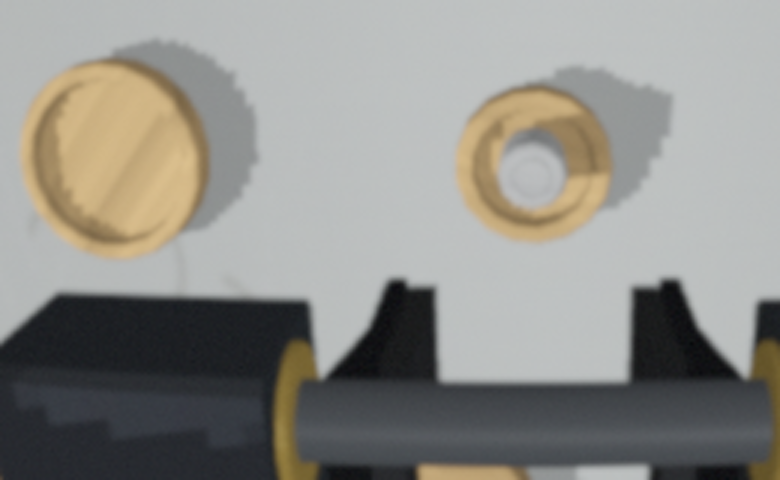

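The 20 mm weight is centred in its holder. I'll go back to pile A.

Request:
{"method": "move_arm", "body": {"series": [[-0.01, -0.04, -0.01, 0], [-0.024, -0.085, -0.02, 0], [-0.038, -0.13, -0.03, 0], [-0.052, -0.18, -0.03, 0], [-0.066, -0.23, -0.03, 0], [-0.08, -0.28, -0.03, 0], [-0.092, -0.32, -0.03, 0], [-0.1, -0.35, -0.03, 0], [-0.105, -0.367, -0.03, 0], [-0.105, -0.367, -0.03, 0], [-0.105, -0.367, -0.03, 0]], "claw": 0.4}}

```text
time: 9.75
ee_pos: [0.5359, -0.0575, 0.1628]
eef_rot: [0.001, 1.0, -0.0, -0.001]
ft_force: [-0.1, -0.4, -0.1]
width: 0.0612
```

Run:
```python
from h import *
p,d,c=snap(5); print(read_state()['ee_pos'],read_state()['width'])
holders(p,c)
cv2.imwrite('pics/w5c.png',cv2.resize(p[130:290,60:320,::-1],None,fx=3,fy=3,interpolation=cv2.INTER_CUBIC))
```

```text
[ 0.536  -0.0568  0.163 ] 0.06113214792286359
holder px [394.0287 217.1064] circle [0.5594 0.0657] diam 61.46577666282938 cen@14 [0.5561 0.0641]
holder px [529.2664 214.2193] circle [0.5569 0.2627] diam 79.71347335311437 cen@14 [0.554  0.2593]
holder px [ 20.5562 149.8526] circle [ 0.4722 -0.3687] diam 57.59603645488598 cen@14 [ 0.4721 -0.3673]
holder px [553.9907 122.582 ] circle [0.435  0.2906] diam 32.50192008532789 cen@14 [0.4352 0.2881]
holder px [483.8157 106.7102] circle [0.4319 0.1684] diam 66.25121173158051 cen@14 [0.4322 0.1666]
```

View pics/w5c.png

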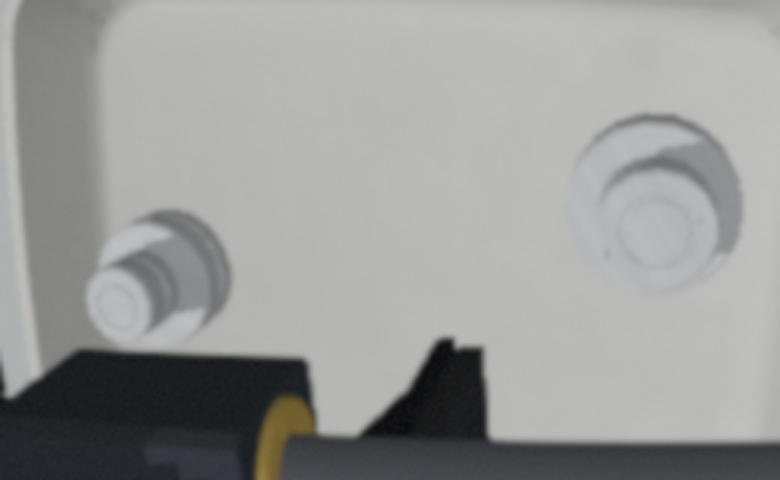

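Run:
```python
from h import *
c=np.load('wrist5.npz'); g=lambda u,v:[60+u/3,130+v/3]
print(onplane('wrist',c,[g(659,229),g(602,229),g(717,229),g(659,167),g(659,288)],.046))
print('58',onplane('wrist',c,[g(575,205),g(738,205)],.024))
```

```text
[[ 0.5361 -0.0555  0.046 ]
 [ 0.5361 -0.0724  0.046 ]
 [ 0.5361 -0.0383  0.046 ]
 [ 0.5174 -0.0555  0.046 ]
 [ 0.5544 -0.0555  0.046 ]]
58 [[ 0.5339 -0.082   0.024 ]
 [ 0.534  -0.0302  0.024 ]]
```

Request:
{"method": "move_arm", "body": {"series": [[0, 0.001, 0.04, 0], [0, 0.001, 0.08, 0], [0, 0.001, 0.11, 0], [0, 0.001, 0.125, 0], [0, 0.001, 0.132, 0], [0, 0.001, 0.133, 0], [0, 0.001, 0.133, 0]], "newtons": 30}}

```text
time: 10.5
ee_pos: [0.5375, -0.0567, 0.0322]
eef_rot: [0.0, 1.0, 0.0, 0.001]
ft_force: [-0.2, -0.2, 0.7]
width: 0.0607
```

Request:
{"method": "move_arm", "body": {"series": [[0, 0, 0, 0], [0, 0, 0, 0], [0, 0, 0, 0], [0, 0, 0, 0], [0, 0, 0, 0], [0, 0, -0.001, 0], [0, 0, -0.01, 0], [0, 0, -0.03, 0], [0, 0, -0.06, 0], [0, 0, -0.09, 0], [0, 0, -0.1, 0], [0, 0, -0.1, 0]], "claw": -1}}

```text
time: 11.7
ee_pos: [0.5374, -0.0569, 0.1323]
eef_rot: [0.0, 1.0, 0.0, 0.001]
ft_force: [0.1, 0.0, -3.3]
width: 0.0372
```

Request:
{"method": "move_arm", "body": {"series": [[0.004, 0.01, 0, 0], [0.014, 0.03, 0, 0], [0.03, 0.065, 0, 0], [0.048, 0.105, 0, 0], [0.066, 0.145, 0, 0], [0.083, 0.18, 0, 0], [0.097, 0.21, 0, 0], [0.104, 0.226, 0, 0], [0.107, 0.232, 0, 0], [0.107, 0.232, 0, 0], [0.107, 0.232, 0, 0], [0.107, 0.232, 0, 0]]}}

```text
time: 12.9
ee_pos: [0.4301, 0.174, 0.1308]
eef_rot: [0.001, 1.0, -0.0, -0.0]
ft_force: [-0.2, -0.1, -2.5]
width: 0.037
```

```bash
cat >> h.py <<'E'
def chk(k,circs,box,s=3):
    p,d,c=snap(k); st=read_state(); print(st['ee_pos'],st['width'],st['ft_force'])
    holders(p,c); a=p.copy(); x0,y0,x1,y1=box
    a=cv2.resize(a[y0:y1,x0:x1],None,fx=s,fy=s,interpolation=cv2.INTER_CUBIC)
    for x,y,R,z in circs:
        t=np.linspace(0,6.28,60)
        for u,v in proj('wrist',c,np.c_[x+R*np.cos(t),y+R*np.sin(t),0*t+z]): cv2.circle(a,(int((u-x0+.5)*s),int((v-y0+.5)*s)),1,(255,0,0),-1)
    cv2.imwrite(f'pics/w{k}c.png',a[:,:,::-1])
E
python3 -c "
from h import *
chk(6,[(.43,.175,.033,.014),(.43,.175,.027,.014)],(150,130,410,310))"
```

```text
[0.4302 0.1741 0.1308] 0.03696447160712404 [ 0.4601  0.2939 -3.23  ]
holder px [417.2386 207.0881] circle [0.4319 0.307 ] diam 47.30744475021419 cen@14 [0.4314 0.3062]
holder px [275.5472 200.7639] circle [0.4269 0.1723] diam 59.15344367253111 cen@14 [0.4255 0.1723]
```

View pics/w6c.png

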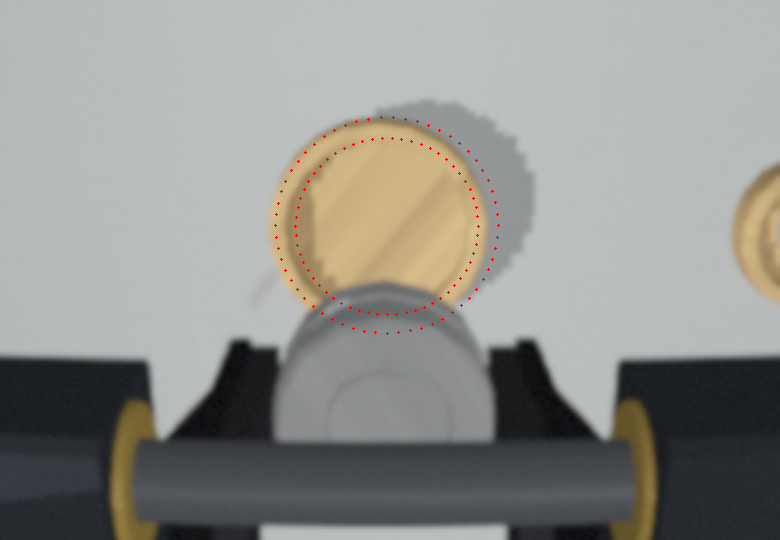

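Request:
{"method": "move_arm", "body": {"series": [[-0.001, -0.002, 0.02, 0], [-0.001, -0.002, 0.05, 0], [-0.001, -0.002, 0.08, 0], [-0.001, -0.002, 0.1, 0], [-0.001, -0.002, 0.11, 0], [-0.001, -0.002, 0.112, 0], [-0.001, -0.002, 0.112, 0], [-0.001, -0.002, 0.113, 0], [-0.001, -0.002, 0.113, 0]]}}

```text
time: 13.85
ee_pos: [0.4314, 0.1735, 0.0188]
eef_rot: [0.0, 1.0, 0.0, 0.001]
ft_force: [-0.3, 0.1, -2.5]
width: 0.037
```

Request:
{"method": "move_arm", "body": {"series": [[0, -0.001, 0.001, 0], [0, -0.001, 0.002, 0], [0, -0.001, 0.0025, 0], [0, -0.001, 0.0025, 0]]}}

```text
time: 14.25
ee_pos: [0.4308, 0.1722, 0.0155]
eef_rot: [0.0, 1.0, 0.0, -0.0]
ft_force: [0.1, 0.0, -2.0]
width: 0.0372
```

Request:
{"method": "move_arm", "body": {"series": [[0, 0, 0.0005, 0], [0, 0, 0.0005, 0], [0, 0, 0.0005, 0]]}}

```text
time: 14.55
ee_pos: [0.4308, 0.1722, 0.0153]
eef_rot: [0.0, 1.0, 0.0, -0.0]
ft_force: [-2.5, -0.6, 5.1]
width: 0.0372
```

Contact. I'll release with a modest opening and rise.

Request:
{"method": "move_arm", "body": {"series": [[0, 0, 0, 0], [0, 0, 0, 0], [0, 0, 0, 0], [0, 0, 0, 0], [0, 0, -0.005, 0], [0, 0, -0.02, 0], [0, 0, -0.05, 0], [0, 0, -0.09, 0], [0, 0, -0.12, 0], [0, 0, -0.13, 0], [0, 0, -0.13, 0]], "claw": 0.2}}

```text
time: 15.65
ee_pos: [0.4316, 0.1726, 0.1464]
eef_rot: [0.0, 1.0, 0.001, 0.001]
ft_force: [0.0, 0.3, -0.1]
width: 0.0524
```

```bash
python3 -c "
from h import *
chk(7,[(.431,.172,.033,.014),(.431,.172,.019,.03)],(150,130,410,310))"
```

```text
[0.4308 0.1722 0.1449] 0.052559855653696363 [-0.0326 -1.5752 -0.6146]
holder px [411.9513 201.4012] circle [0.4318 0.3068] diam 47.10565694504145 cen@14 [0.4314 0.3061]
holder px [276.7626 198.88  ] circle [0.4301 0.1723] diam 63.34893866155984 cen@14 [0.4293 0.1723]
```

View pics/w7c.png

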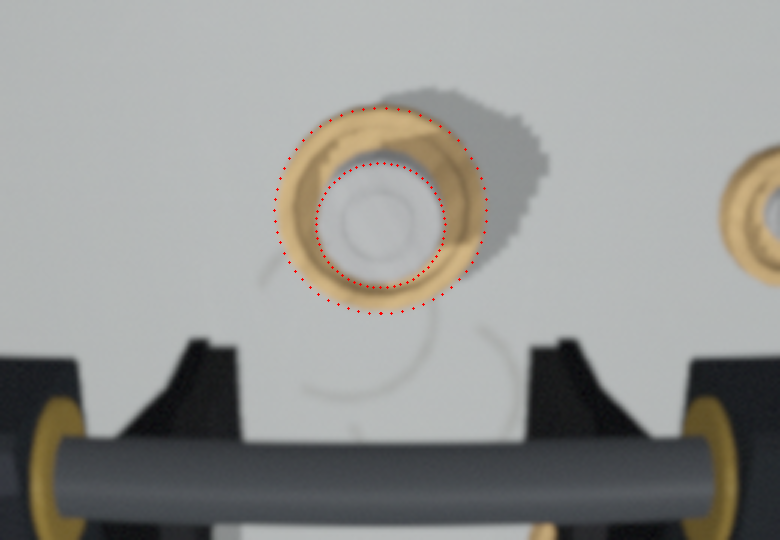

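The 38 mm weight is centred, with crop circle and overlay agreeing. The 58 mm weight is next.

Request:
{"method": "move_arm", "body": {"series": [[-0.015, -0.035, -0.005, 0], [-0.033, -0.073, -0.005, 0], [-0.053, -0.115, -0.005, 0], [-0.073, -0.16, -0.005, 0], [-0.09, -0.198, -0.005, 0], [-0.1, -0.221, -0.005, 0], [-0.104, -0.229, -0.005, 0], [-0.104, -0.229, -0.005, 0], [-0.104, -0.229, -0.005, 0]], "claw": 1}}

```text
time: 16.6
ee_pos: [0.5339, -0.0554, 0.1491]
eef_rot: [-0.0, 1.0, 0.0, -0.001]
ft_force: [-0.3, 0.2, 0.3]
width: 0.0871
```

```bash
python3 -c "
from h import *
chk(8,[(.536,-.056,.029,.024)],(60,130,320,310))"
```

```text
[ 0.534  -0.0551  0.1493] 0.08701145109711088 [-0.9357  0.0794  0.5347]
holder px [396.4779 219.485 ] circle [0.5567 0.0655] diam 56.965195284322434 cen@14 [0.5524 0.0639]
holder px [535.073  216.3865] circle [0.5543 0.2633] diam 78.16086022142255 cen@14 [0.5504 0.2594]
holder px [ 13.232  152.5072] circle [ 0.4725 -0.3668] diam 55.93455856068191 cen@14 [ 0.4722 -0.3652]
holder px [556.859 124.627] circle [0.4354 0.2848] diam 24.126985771076455 cen@14 [0.4357 0.2809]
holder px [482.5389 109.0803] circle [0.4318 0.1678] diam 58.46461565915075 cen@14 [0.434  0.1571]
```

View pics/w8c.png

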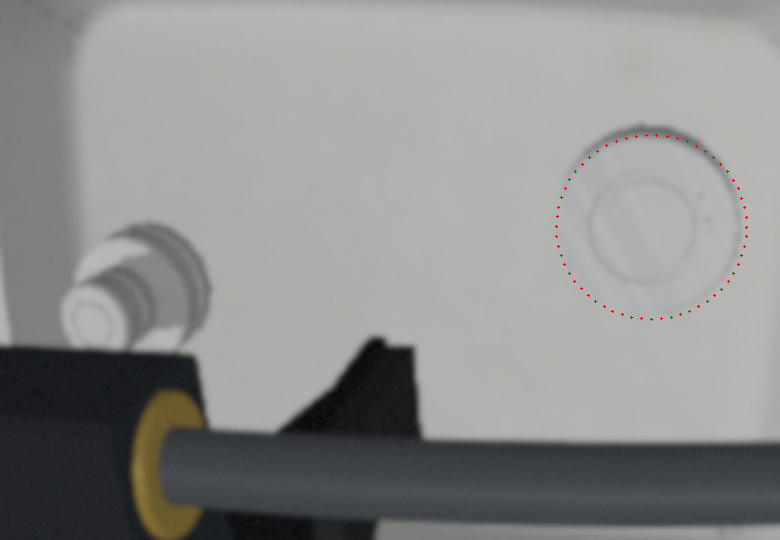

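Request:
{"method": "move_arm", "body": {"series": [[-0.003, -0.003, 0.04, 0], [-0.003, -0.003, 0.08, 0], [-0.003, -0.003, 0.11, 0], [-0.003, -0.003, 0.13, 0], [-0.003, -0.003, 0.138, 0], [-0.003, -0.003, 0.141, 0], [-0.003, -0.003, 0.141, 0], [-0.003, -0.003, 0.141, 0]], "newtons": 40}}

```text
time: 17.45
ee_pos: [0.5384, -0.0596, 0.0102]
eef_rot: [0.0, 1.0, 0.0, 0.001]
ft_force: [0.7, -1.0, 0.6]
width: 0.0871
```

```bash
python3 -c "
from h import *
chk(9,[],(150,150,410,330))"
```

```text
[ 0.5384 -0.0597  0.0101] 0.08677334976862983 [-0.0997  0.1257  0.1887]
```

View pics/w9c.png

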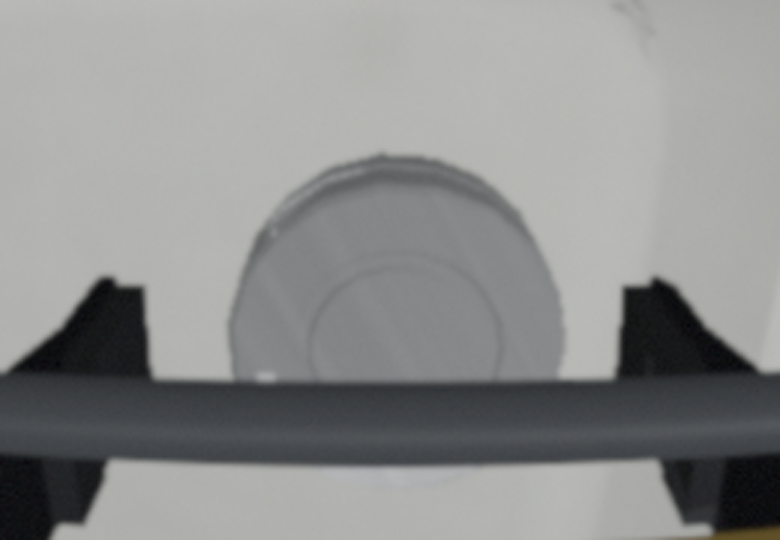

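```bash
python3 -c "
from h import *
c=np.load('wrist9.npz')
print(onplane('wrist',c,[[150+405/3,150+340/3],[150+231/3,150+340/3],[150+565/3,150+340/3],[150+405/3,150+180/3]],.024))"
```

```text
[[ 0.5337 -0.0558  0.024 ]
 [ 0.5339 -0.085   0.024 ]
 [ 0.5341 -0.0288  0.024 ]
 [ 0.5061 -0.056   0.024 ]]
```

Request:
{"method": "move_arm", "body": {"series": [[0.003, 0.003, 0.002, 0], [0.003, 0.003, 0.004, 0], [0.003, 0.003, 0.004, 0]]}}

```text
time: 17.8
ee_pos: [0.5354, -0.0581, 0.0059]
eef_rot: [0.001, 1.0, -0.0, 0.001]
ft_force: [1.0, -5.0, 3.9]
width: 0.0869
```

Request:
{"method": "move_arm", "body": {"series": [[0, 0, 0, 0], [0, 0, 0, 0], [0, 0, 0, 0], [0, 0, 0, 0], [0, 0, 0, 0], [0, 0, 0, 0]], "claw": -1, "newtons": 45}}

```text
time: 18.4
ee_pos: [0.5345, -0.0567, 0.0049]
eef_rot: [0.0, 1.0, 0.0, -0.0]
ft_force: [-0.1, -0.8, -0.9]
width: 0.0572
```

The grip is too low: the finger tips would meet the holder rim before the weight touches the floor. I'll re-grip 5 mm higher.

Request:
{"method": "move_arm", "body": {"series": [[0, 0, 0, 0], [0, 0, 0, 0], [0, 0, 0, 0], [0, 0, -0.005, 0], [0, 0, -0.0055, 0], [0, 0, -0.0055, 0]], "claw": 0.6}}

```text
time: 19.0
ee_pos: [0.5349, -0.0569, 0.0109]
eef_rot: [0.0, 1.0, 0.0, 0.0]
ft_force: [0.5, -0.3, -0.1]
width: 0.0699
```

Request:
{"method": "move_arm", "body": {"series": [[0, 0, 0, 0], [0, 0, 0, 0], [0, 0, 0, 0], [0, 0, 0, 0], [0, 0, 0, 0]], "claw": -1, "newtons": 50}}

```text
time: 19.5
ee_pos: [0.5346, -0.0568, 0.0105]
eef_rot: [0.0, 1.0, 0.0, -0.0]
ft_force: [-0.4, 1.3, -0.2]
width: 0.0568
```

Request:
{"method": "move_arm", "body": {"series": [[0, 0, -0.001, 0], [0, 0, -0.01, 0], [0, 0, -0.03, 0], [0, 0, -0.06, 0], [0, 0, -0.09, 0], [0, 0, -0.11, 0], [0, 0, -0.12, 0], [0, 0, -0.12, 0]]}}

```text
time: 20.3
ee_pos: [0.5352, -0.057, 0.1317]
eef_rot: [0.0, 1.0, 0.0, 0.001]
ft_force: [0.4, 0.8, -4.3]
width: 0.0569
```

Run:
```python
from h import *
c=imaging.get_calibration('top');f=np.load('top0.npz')
o,_=ray('top',c,[[0,0]]); v,u=np.mgrid[0:420,0:560]; _,d=ray('top',c,np.c_[u.ravel(),v.ravel()])
P=(o+d*f['d'].ravel()[:,None])
for z in (.05,.08,.12):
  for y0 in np.arange(.1,.44,.04):
    m=(P[:,0]>.45)&(P[:,0]<.8)&(P[:,1]>y0)&(P[:,1]<y0+.04)&(P[:,2]>z)
    if m.any(): print(z,round(y0,2),'minx',P[m,0].min(),'maxz',P[m,2].max())
```

```text
0.05 0.1 minx 0.7874647056868025 maxz 0.07940798490591261
0.05 0.14 minx 0.6880387386192872 maxz 0.18713746558841438
0.05 0.18 minx 0.6430811944455382 maxz 0.1962590933830004
0.05 0.22 minx 0.6461945159811553 maxz 0.19431554775813242
0.05 0.26 minx 0.6844112609864093 maxz 0.1956138986031346
0.05 0.3 minx 0.7145704141204303 maxz 0.1616618830898815
0.05 0.34 minx 0.5469326763236378 maxz 0.09990818619558128
0.05 0.38 minx 0.474287943151417 maxz 0.06408604907379223
0.05 0.42 minx 0.45663976302547904 maxz 0.060727896171670626
0.08 0.14 minx 0.6930468911320853 maxz 0.18713746558841438
0.08 0.18 minx 0.6430811944455382 maxz 0.1962590933830004
0.08 0.22 minx 0.6461945159811553 maxz 0.19431554775813242
0.08 0.26 minx 0.6844112609864093 maxz 0.1956138986031346
0.08 0.3 minx 0.7145704141204303 maxz 0.1616618830898815
0.08 0.34 minx 0.7487831369049385 maxz 0.09990818619558128
0.12 0.14 minx 0.7084216889131452 maxz 0.18713746558841438
0.12 0.18 minx 0.6754808629034246 maxz 0.1962590933830004
0.12 0.22 minx 0.6840217465020113 maxz 0.19431554775813242
0.12 0.26 minx 0.7387843604037602 maxz 0.1956138986031346
0.12 0.3 minx 0.7337486606634208 maxz 0.1616618830898815
```

Run:
```python
from h import *
for n in ['top','scene']:
    c=imaging.get_calibration(n);f=np.load(n+'0.npz')
    o,_=ray(n,c,[[0,0]]); v,u=np.mgrid[0:420,0:560]; _,d=ray(n,c,np.c_[u.ravel(),v.ravel()])
    P=(o+d*f['d'].ravel()[:,None])
    m=(P[:,0]>.5)&(P[:,0]<.66)&(P[:,1]>.33)&(P[:,1]<.46)&(P[:,2]>.03)
    Q=P[m]; print(n,len(Q),Q.min(0),Q.max(0),np.percentile(Q[:,2],[50,90,99]))
```

```text
top 637 [0.5022 0.3451 0.0303] [0.6263 0.4588 0.0641] [0.0503 0.0578 0.0624]
scene 441 [0.5007 0.3434 0.03  ] [0.6252 0.4579 0.0609] [0.0489 0.0565 0.0591]
```

Request:
{"method": "move_arm", "body": {"series": [[-0.001, 0.01, 0, 0], [-0.003, 0.03, 0, 0], [-0.005, 0.06, 0, 0], [-0.008, 0.095, 0, 0], [-0.011, 0.13, 0, 0], [-0.014, 0.165, 0, 0], [-0.017, 0.2, 0, 0], [-0.02, 0.235, 0, 0], [-0.023, 0.265, 0, 0], [-0.025, 0.29, 0, 0], [-0.027, 0.31, 0, 0], [-0.028, 0.32, 0, 0], [-0.028, 0.323, 0, 0], [-0.028, 0.323, 0, 0], [-0.028, 0.323, 0, 0]]}}

```text
time: 21.8
ee_pos: [0.5632, 0.2645, 0.1305]
eef_rot: [0.001, 1.0, -0.0, 0.0]
ft_force: [0.1, -1.5, -5.0]
width: 0.057
```

```bash
python3 -c "
from h import *
chk(10,[(.564,.267,.043,.014),(.564,.267,.037,.014)],(150,130,410,310))"
```

```text
[0.5633 0.2645 0.1307] 0.05630193975849093 [-0.4789  0.2881 -4.6999]
holder px [ 88.0013 207.9897] circle [0.5656 0.0718] diam 71.76039570914897 cen@14 [0.5641 0.0745]
holder px [283.6324 191.3149] circle [0.557  0.2696] diam 70.11910195425986 cen@14 [0.55   0.2699]
holder px [481.8421 154.4238] circle [0.5121 0.4656] diam 20.661058649737612 cen@14 [0.5106 0.4659]
holder px [487.8283 103.107 ] circle [0.459  0.4702] diam 19.611177154174783 cen@14 [0.459  0.4702]
holder px [329.0966  59.3987] circle [0.4341 0.309 ] diam 45.978556658018086 cen@14 [0.4345 0.3087]
holder px [174.1796  61.6989] circle [0.432 0.174] diam 64.2531701989548 cen@14 [0.4327 0.1751]
```

View pics/w10c.png

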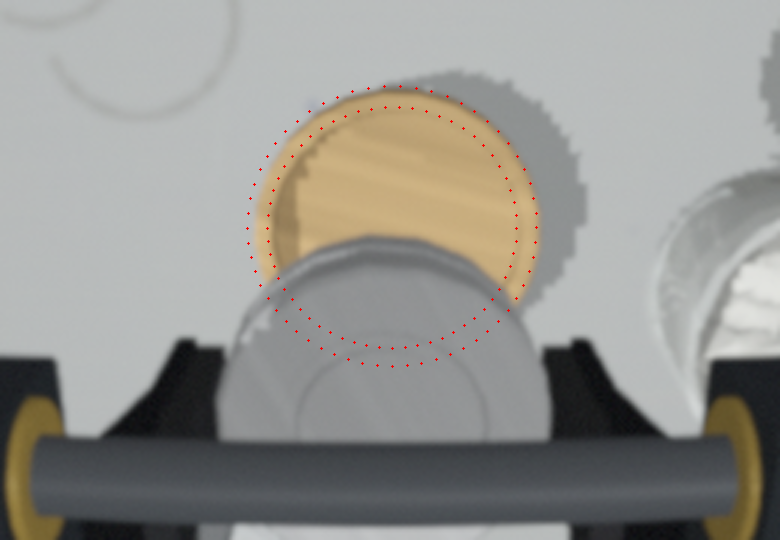

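Request:
{"method": "move_arm", "body": {"series": [[-0.001, 0.004, 0.02, 0], [-0.001, 0.004, 0.05, 0], [-0.001, 0.004, 0.08, 0], [-0.001, 0.004, 0.1, 0], [-0.001, 0.004, 0.108, 0], [-0.001, 0.004, 0.111, 0], [-0.001, 0.004, 0.111, 0], [-0.001, 0.004, 0.111, 0]]}}

```text
time: 22.65
ee_pos: [0.5648, 0.2704, 0.0209]
eef_rot: [0.001, 1.0, 0.001, 0.001]
ft_force: [0.3, -0.0, -3.4]
width: 0.0571
```

Request:
{"method": "move_arm", "body": {"series": [[0, -0.001, 0.001, 0], [0, -0.001, 0.002, 0], [0, -0.001, 0.0025, 0], [0, -0.001, 0.003, 0], [0, -0.001, 0.003, 0]]}}

```text
time: 23.15
ee_pos: [0.5639, 0.2691, 0.0165]
eef_rot: [0.0, 1.0, 0.0, 0.0]
ft_force: [0.2, -1.2, -4.1]
width: 0.057
```

Request:
{"method": "move_arm", "body": {"series": [[0, 0, 0.0005, 0], [0, 0, 0.001, 0], [0, 0, 0.001, 0]]}}

```text
time: 23.45
ee_pos: [0.5639, 0.2691, 0.0165]
eef_rot: [0.0, 1.0, 0.0, -0.0]
ft_force: [-4.8, -1.5, 6.1]
width: 0.0569
```

Contact. Releasing.

Request:
{"method": "move_arm", "body": {"series": [[0, 0, 0, 0], [0, 0, 0, 0], [0, 0, 0, 0], [0, 0, 0, 0], [0, 0, -0.005, 0], [0, 0, -0.02, 0], [0, 0, -0.05, 0], [0, 0, -0.09, 0], [0, 0, -0.12, 0], [0, 0, -0.13, 0], [0, 0, -0.13, 0]], "claw": 0.65}}

```text
time: 24.55
ee_pos: [0.5649, 0.2695, 0.1482]
eef_rot: [0.0, 1.0, 0.001, 0.002]
ft_force: [0.4, 0.9, -0.7]
width: 0.0715
```

```bash
python3 -c "
from h import *
chk(11,[(.565,.269,.043,.014),(.565,.269,.029,.03)],(150,130,410,310))"
```

```text
[0.564  0.2692 0.1462] 0.07193778734985383 [-0.4649 -0.2768 -1.518 ]
holder px [ 91.7587 204.2915] circle [0.5681 0.0717] diam 74.47374826224136 cen@14 [0.5672 0.074 ]
holder px [275.6432 188.7174] circle [0.5643 0.2687] diam 74.79942963109804 cen@14 [0.5534 0.2683]
holder px [467.8653 151.0898] circle [0.5122 0.4651] diam 21.23080664961812 cen@14 [0.5115 0.4653]
holder px [473.6003 100.2225] circle [0.4583 0.4694] diam 20.311320517807403 cen@14 [0.4582 0.4696]
holder px [320.5581  60.3024] circle [0.434  0.3091] diam 45.753581254673364 cen@14 [0.4343 0.3088]
holder px [174.3582  62.6707] circle [0.4319 0.1741] diam 64.18410118516569 cen@14 [0.4326 0.1751]
```

View pics/w11c.png

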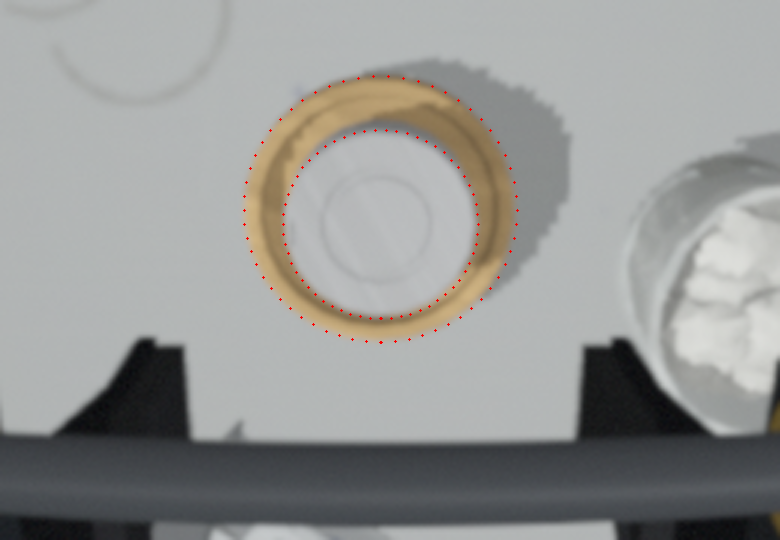

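The 58 mm weight is seated. On to pile B.

Request:
{"method": "move_arm", "body": {"series": [[0, -0.03, 0, 0], [0, -0.07, 0, 0], [0, -0.12, 0, 0], [0, -0.17, 0, 0], [0, -0.22, 0, 0], [0, -0.27, 0, 0], [0, -0.32, 0, 0], [0, -0.37, 0, 0], [0.001, -0.42, 0, 0], [0.002, -0.46, 0, 0], [0.002, -0.49, 0, 0], [0.002, -0.503, 0, 0], [0.002, -0.506, 0, 0], [0.002, -0.506, 0, 0], [0.002, -0.506, 0, 0]], "claw": 0.1}}

```text
time: 26.1
ee_pos: [0.5619, -0.2347, 0.1451]
eef_rot: [-0.001, 1.0, 0.001, -0.0]
ft_force: [-0.1, -0.3, 0.3]
width: 0.048
```

```bash
python3 -c "
from h import *
chk(12,[(.562,-.237,.014,.046),(.562,-.237,.024,.024)],(150,130,410,310))"
```

```text
[ 0.562  -0.2348  0.1453] 0.04779750441687424 [-0.1223 -0.3831  0.7327]
holder px [528.0188 208.2846] circle [0.5679 0.0632] diam 74.75836144979014 cen@14 [0.567  0.0604]
holder px [132.8899 111.5546] circle [ 0.4727 -0.3726] diam 54.93460229429779 cen@14 [ 0.4729 -0.3716]
```

View pics/w12c.png

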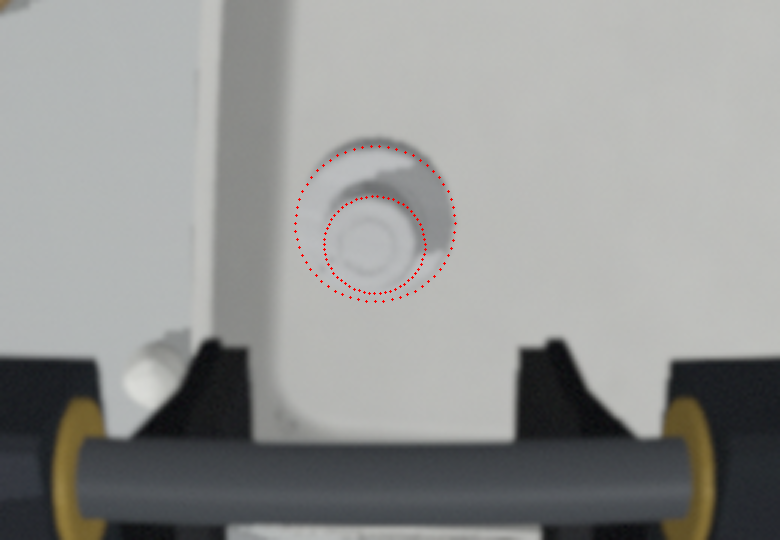

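Run:
```python
from h import *
n='top';c=imaging.get_calibration(n);f=np.load(n+'0.npz')
o,_=ray(n,c,[[0,0]]); v,u=np.mgrid[0:420,0:560]; _,d=ray(n,c,np.c_[u.ravel(),v.ravel()])
P=(o+d*f['d'].ravel()[:,None])
for y0 in np.arange(-.36,-.1,.04):
    m=(P[:,0]>.5)&(P[:,0]<.85)&(P[:,1]>y0)&(P[:,1]<y0+.04)&(P[:,2]>.06)
    if m.any(): print(round(y0,2),'minx',P[m,0].min(),'maxz',P[m,2].max())
print(read_state()['joint_positions'])
```

```text
-0.36 minx 0.6611328532594521 maxz 0.18615197751596746
-0.32 minx 0.670566855744205 maxz 0.20827108254209037
-0.28 minx 0.6834703864407553 maxz 0.1910554679243417
-0.24 minx 0.697503314605797 maxz 0.19465392846059903
-0.2 minx 0.710726275825807 maxz 0.19456798290381982
-0.16 minx 0.7244084426493483 maxz 0.09397594130421894
[-0.1249  0.3833  0.5637  1.6307 -0.2178  1.1913  2.0599]
```

Request:
{"method": "move_arm", "body": {"series": [[0, -0.003, 0, 0.14], [0, -0.003, 0, 0.28], [0, -0.003, 0, 0.42], [0, -0.003, 0, 0.56], [0, -0.003, 0, 0.7], [0, -0.003, 0, 0.84], [0, -0.003, 0, 0.98], [0, -0.003, 0, 1.12], [0, -0.003, 0, 1.26], [0, -0.003, 0, 1.4], [0, -0.003, 0, 1.54], [0, -0.003, 0, 1.571], [0, -0.003, 0, 1.571], [0, -0.003, 0, 1.571], [0, -0.003, 0, 1.571]]}}

```text
time: 27.65
ee_pos: [0.5615, -0.2397, 0.1456]
eef_rot: [0.707, 0.708, 0.0, -0.0]
ft_force: [0.2, -0.2, 0.1]
width: 0.0479
```

```bash
python3 -c "
from h import *
chk(13,[(.562,-.238,.014,.046),(.562,-.238,.024,.024)],(150,130,410,310)); print(read_state()['eef_rot'])"
```

```text
[ 0.5615 -0.2399  0.1456] 0.048002522891848316 [1.2737 0.3978 0.0736]
holder px [454.7392  10.6404] circle [ 0.7429 -0.0389] diam 20.736622364351263 cen@14 [ 0.7396 -0.0393]
[ 0.7069  0.7073  0.0002 -0.    ]
```

View pics/w13c.png

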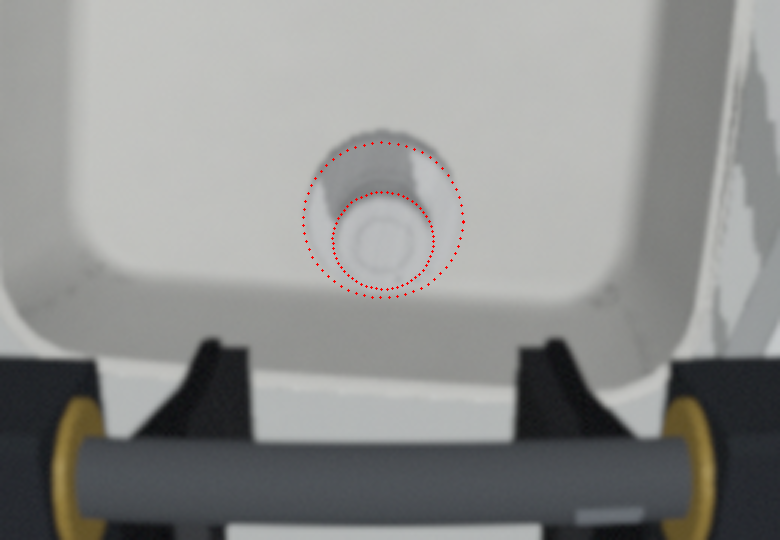

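Request:
{"method": "move_arm", "body": {"series": [[0.001, 0, 0.03, 0], [0.001, 0, 0.06, 0], [0.001, 0, 0.09, 0], [0.001, 0, 0.105, 0], [0.001, 0, 0.112, 0], [0.001, 0, 0.114, 0], [0.001, 0, 0.114, 0], [0.001, 0, 0.114, 0]], "newtons": 25}}

```text
time: 28.5
ee_pos: [0.5622, -0.2392, 0.0327]
eef_rot: [0.707, 0.707, 0.001, 0.001]
ft_force: [-0.3, -0.7, -0.8]
width: 0.0474
```

Request:
{"method": "move_arm", "body": {"series": [[0, 0, 0, 0], [0, 0, 0, 0], [0, 0, 0, 0], [0, 0, 0, 0], [0, 0, 0, 0], [0, 0, -0.001, 0], [0, 0, -0.01, 0], [0, 0, -0.03, 0], [0, 0, -0.06, 0], [0, 0, -0.09, 0], [0, 0, -0.1, 0], [0, 0, -0.1, 0], [0, 0, -0.1, 0]], "claw": -1}}

```text
time: 29.8
ee_pos: [0.5611, -0.2385, 0.1305]
eef_rot: [0.707, 0.707, -0.0, -0.001]
ft_force: [1.1, 0.4, -1.1]
width: 0.0273
```

Request:
{"method": "move_arm", "body": {"series": [[-0.005, -0.004, 0, 0], [-0.02, -0.014, 0, 0], [-0.045, -0.03, 0, 0], [-0.075, -0.05, 0, 0], [-0.105, -0.07, 0, 0], [-0.125, -0.083, 0, 0], [-0.133, -0.088, 0, 0], [-0.1345, -0.0895, 0, 0], [-0.1345, -0.0895, 0, 0], [-0.1345, -0.0895, 0, 0]]}}

```text
time: 30.8
ee_pos: [0.4728, -0.3721, 0.1312]
eef_rot: [0.707, 0.707, 0.0, -0.0]
ft_force: [0.2, 0.0, -0.8]
width: 0.0274
```

```bash
python3 -c "
from h import *
chk(14,[(.4715,-.373,.028,.014),(.4715,-.373,.022,.014)],(150,130,410,310)); print(read_state()['joint_positions'])"
```

```text
[ 0.4728 -0.3721  0.1312] 0.027348068066055626 [ 0.4041  0.8617 -0.2538]
holder px [276.4433 207.0359] circle [ 0.4725 -0.3731] diam 52.96243735214006 cen@14 [ 0.4725 -0.3725]
[-0.0967  0.4665  0.8927  1.6772 -0.3879  1.1865  0.8936]
```

View pics/w14c.png

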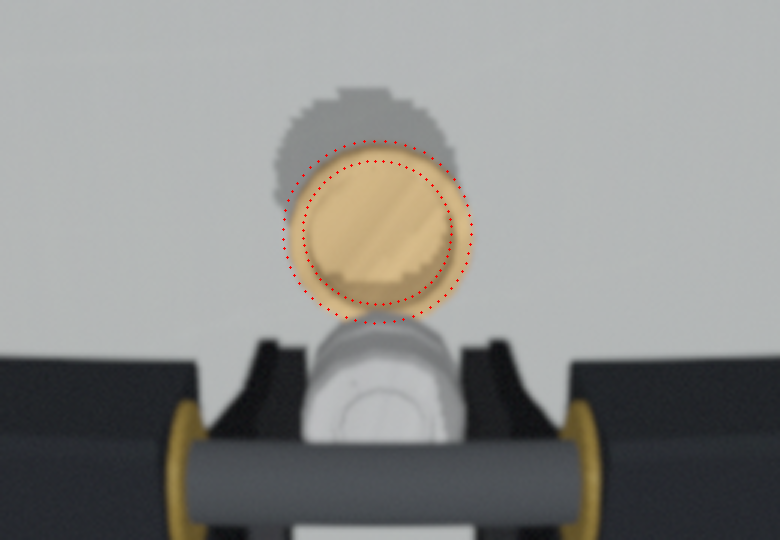

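Request:
{"method": "move_arm", "body": {"series": [[-0.002, -0.001, 0.02, 0], [-0.002, -0.001, 0.05, 0], [-0.002, -0.001, 0.08, 0], [-0.002, -0.001, 0.1, 0], [-0.002, -0.001, 0.109, 0], [-0.002, -0.001, 0.112, 0], [-0.002, -0.001, 0.112, 0], [-0.002, -0.001, 0.112, 0], [-0.002, -0.001, 0.112, 0]]}}

```text
time: 31.75
ee_pos: [0.4714, -0.3756, 0.0205]
eef_rot: [0.707, 0.707, 0.0, 0.001]
ft_force: [0.3, -0.2, -1.3]
width: 0.0273
```

Request:
{"method": "move_arm", "body": {"series": [[0, 0, 0.001, 0], [0, 0, 0.0015, 0], [0, 0, 0.002, 0], [0, 0, 0.002, 0]]}}

```text
time: 32.15
ee_pos: [0.4708, -0.3753, 0.0174]
eef_rot: [0.707, 0.707, 0.0, -0.0]
ft_force: [0.6, -1.0, -0.5]
width: 0.0274
```

Request:
{"method": "move_arm", "body": {"series": [[0.001, 0.001, 0.0005, 0], [0.001, 0.001, 0.001, 0], [0.001, 0.001, 0.0015, 0], [0.001, 0.001, 0.002, 0], [0.001, 0.001, 0.002, 0]]}}

```text
time: 32.65
ee_pos: [0.4719, -0.3743, 0.0157]
eef_rot: [0.707, 0.707, 0.0, -0.0]
ft_force: [-0.8, 2.2, 2.9]
width: 0.0273
```

Request:
{"method": "move_arm", "body": {"series": [[0, 0, 0, 0], [0, 0, 0, 0], [0, 0, 0, 0], [0, 0, 0, 0], [0, 0, -0.005, 0], [0, 0, -0.02, 0], [0, 0, -0.05, 0], [0, 0, -0.09, 0], [0, 0, -0.12, 0], [0, 0, -0.13, 0], [0, 0, -0.13, 0]], "claw": 0}}

```text
time: 33.75
ee_pos: [0.4726, -0.3749, 0.1475]
eef_rot: [0.707, 0.707, 0.001, 0.001]
ft_force: [-0.4, -0.0, -0.5]
width: 0.0433
```

```bash
python3 -c "
from h import *
chk(15,[(.472,-.374,.028,.014),(.472,-.374,.014,.03)],(150,130,410,310))"
```

```text
[ 0.472  -0.3743  0.1459] 0.043465793543677154 [-0.7395 -0.3541 -1.3159]
holder px [276.1386 200.1187] circle [ 0.4724 -0.3738] diam 53.57869152898005 cen@14 [ 0.4724 -0.3732]
```

View pics/w15c.png

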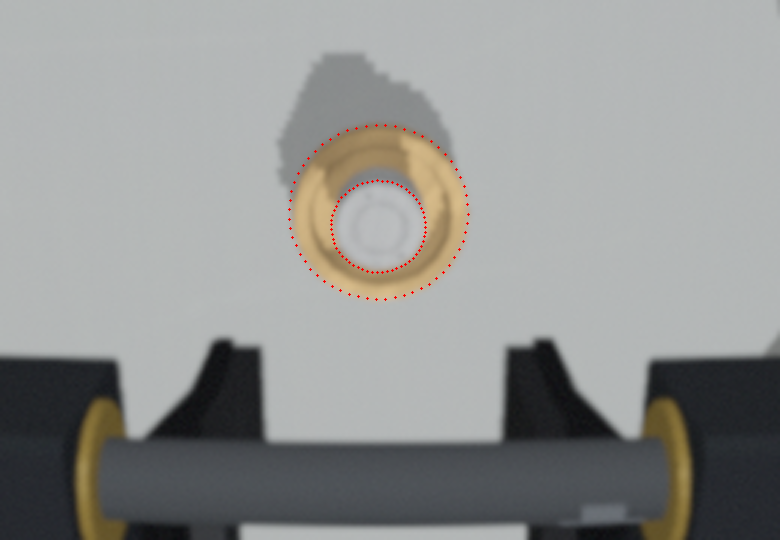

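The 28 mm weight is centred. The 48 mm weight is the last one.

Request:
{"method": "move_arm", "body": {"series": [[0.02, 0.014, 0, 0], [0.045, 0.03, 0, 0], [0.075, 0.05, 0, 0], [0.105, 0.07, 0, 0], [0.125, 0.083, 0, 0], [0.134, 0.089, 0, 0], [0.136, 0.09, 0, 0], [0.136, 0.09, 0, 0], [0.136, 0.09, 0, 0]], "claw": 0.75}}

```text
time: 34.7
ee_pos: [0.5608, -0.2402, 0.1454]
eef_rot: [0.708, 0.706, -0.0, -0.0]
ft_force: [-0.4, -0.6, 1.5]
width: 0.0759
```

```bash
python3 -c "
from h import *
chk(16,[(.5615,-.2385,.024,.024)],(150,130,410,310))"
```

```text
[ 0.561  -0.2401  0.1455] 0.07594636949308581 [ 0.0925 -0.6006 -0.3169]
holder px [455.1741  10.728 ] circle [ 0.744  -0.0396] diam 20.234366386091626 cen@14 [ 0.7401 -0.0408]
```

View pics/w16c.png

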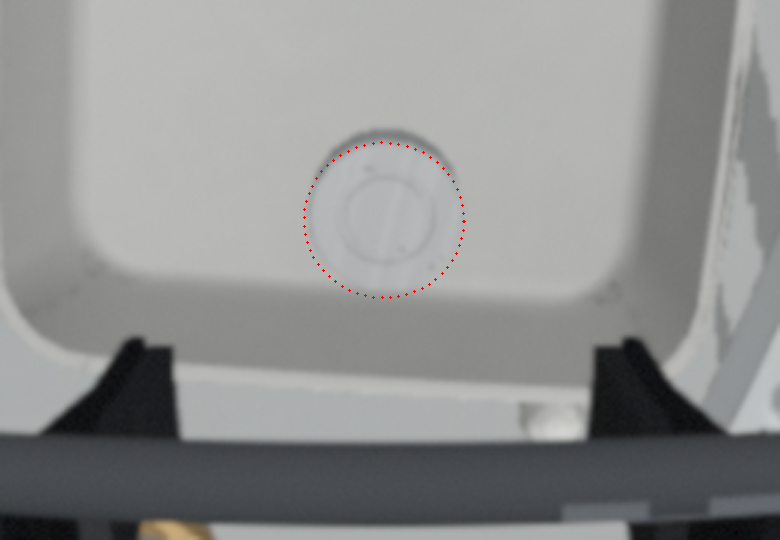

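Request:
{"method": "move_arm", "body": {"series": [[0.002, 0.002, 0.03, 0], [0.002, 0.002, 0.07, 0], [0.002, 0.002, 0.1, 0], [0.002, 0.002, 0.122, 0], [0.002, 0.002, 0.131, 0], [0.002, 0.002, 0.134, 0], [0.002, 0.002, 0.134, 0], [0.002, 0.002, 0.134, 0], [0.002, 0.002, 0.134, 0]], "newtons": 45}}

```text
time: 35.65
ee_pos: [0.5646, -0.2367, 0.0126]
eef_rot: [0.707, 0.707, 0.001, 0.001]
ft_force: [-0.8, 0.1, -0.7]
width: 0.0761
```

```bash
python3 -c "
from h import *
chk(17,[],(150,150,410,330))"
```

```text
[ 0.5646 -0.2366  0.0125] 0.07629265996102914 [0.1877 0.7024 0.5662]
```

View pics/w17c.png

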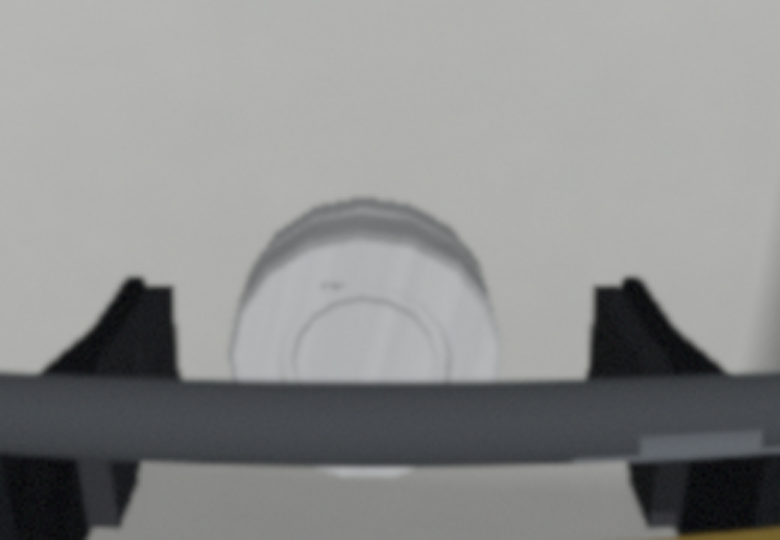

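```bash
python3 -c "
from h import *
c=np.load('wrist17.npz')
P=onplane('wrist',c,[[150+a/3,150+b/3] for a,b in [(230,362),(498,362),(364,240),(364,370)]],.024);print(P)"
```

```text
[[ 0.5389 -0.2368  0.024 ]
 [ 0.5851 -0.2368  0.024 ]
 [ 0.5622 -0.2145  0.024 ]
 [ 0.5621 -0.2382  0.024 ]]
```

Request:
{"method": "move_arm", "body": {"series": [[-0.001, -0.002, 0.001, 0], [-0.001, -0.002, 0.0015, 0], [-0.001, -0.002, 0.0015, 0]]}}

```text
time: 36.0
ee_pos: [0.5619, -0.2374, 0.01]
eef_rot: [0.707, 0.707, 0.0, -0.0]
ft_force: [-0.6, 0.8, -0.4]
width: 0.0761
```

Request:
{"method": "move_arm", "body": {"series": [[0, 0, 0, 0], [0, 0, 0, 0], [0, 0, 0, 0], [0, 0, 0, 0], [0, 0, 0, 0], [0, 0, 0, 0]], "claw": -1}}

```text
time: 36.6
ee_pos: [0.562, -0.2374, 0.01]
eef_rot: [0.707, 0.707, 0.0, -0.0]
ft_force: [0.0, -0.4, 0.8]
width: 0.0469
```

Request:
{"method": "move_arm", "body": {"series": [[0, 0, -0.001, 0], [0, 0, -0.01, 0], [0, 0, -0.03, 0], [0, 0, -0.06, 0], [0, 0, -0.09, 0], [0, 0, -0.11, 0], [0, 0, -0.12, 0], [0, 0, -0.12, 0]]}}

```text
time: 37.4
ee_pos: [0.5625, -0.2376, 0.1313]
eef_rot: [0.707, 0.707, 0.001, 0.001]
ft_force: [0.3, -0.7, -3.1]
width: 0.047
```

Request:
{"method": "move_arm", "body": {"series": [[0.01, 0, 0, 0], [0.03, 0.001, 0, 0], [0.06, 0.001, 0, 0], [0.095, 0.002, 0, 0], [0.13, 0.003, 0, 0], [0.165, 0.004, 0, 0], [0.2, 0.005, 0, 0], [0.235, 0.006, 0, 0], [0.265, 0.0065, 0, 0], [0.288, 0.0065, 0, 0], [0.3, 0.0065, 0, 0], [0.3045, 0.0065, 0, 0], [0.3045, 0.0065, 0, 0], [0.3045, 0.0065, 0, 0], [0.3045, 0.0065, 0, 0]]}}

```text
time: 38.9
ee_pos: [0.5688, 0.0656, 0.13]
eef_rot: [0.708, 0.706, -0.0, 0.0]
ft_force: [0.2, -0.1, -2.6]
width: 0.0469
```

```bash
python3 -c "
from h import *
chk(18,[(.569,.067,.038,.014),(.569,.067,.032,.014)],(150,130,410,310)); print(read_state()['joint_positions'])"
```

```text
[0.5688 0.0658 0.1301] 0.04659758204189975 [-0.3422 -0.9706 -2.1052]
holder px [279.2741 194.0417] circle [0.5711 0.0741] diam 65.66922591810733 cen@14 [0.5711 0.0771]
holder px [128.1544  94.1838] circle [0.4338 0.1719] diam 65.01294166817691 cen@14 [0.4353 0.1715]
holder px [272.1738  13.1992] circle [0.5655 0.2525] diam 56.53545697802628 cen@14 [0.5656 0.2364]
[-0.8742  0.3694  0.8324  1.7552 -0.2969  1.1483  0.0452]
```

View pics/w18c.png

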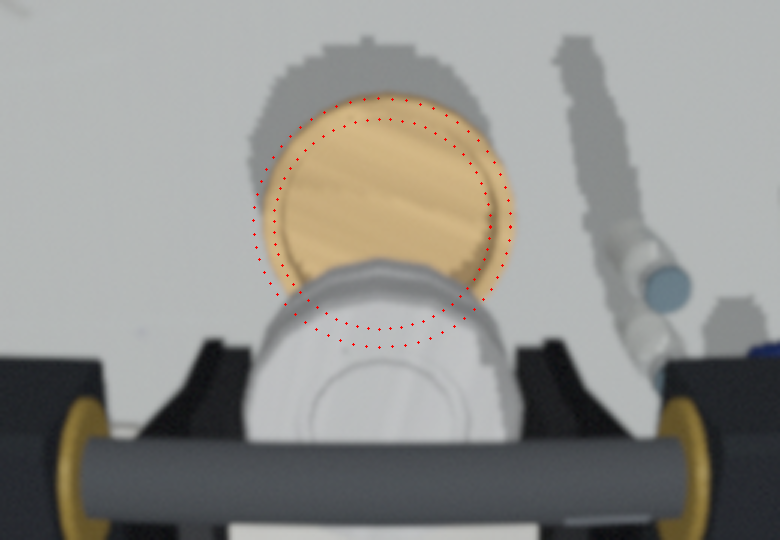

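Request:
{"method": "move_arm", "body": {"series": [[0.002, 0.001, 0.02, 0], [0.002, 0.001, 0.05, 0], [0.002, 0.001, 0.08, 0], [0.002, 0.001, 0.1, 0], [0.002, 0.001, 0.108, 0], [0.002, 0.001, 0.111, 0], [0.002, 0.001, 0.111, 0], [0.002, 0.001, 0.111, 0], [0.002, 0.001, 0.111, 0]]}}

```text
time: 39.85
ee_pos: [0.5705, 0.0693, 0.02]
eef_rot: [0.707, 0.707, 0.001, 0.0]
ft_force: [-0.6, -0.3, -2.8]
width: 0.0471
```

Request:
{"method": "move_arm", "body": {"series": [[0, 0, 0.001, 0], [0, 0, 0.0015, 0], [0, 0, 0.002, 0], [0, 0, 0.002, 0]]}}

```text
time: 40.25
ee_pos: [0.5698, 0.0691, 0.017]
eef_rot: [0.707, 0.707, -0.0, -0.0]
ft_force: [-0.1, -0.4, -3.1]
width: 0.0469
```

Request:
{"method": "move_arm", "body": {"series": [[0, 0, 0.0005, 0], [0, 0, 0.001, 0], [0, 0, 0.0015, 0], [0, 0, 0.0015, 0]]}}

```text
time: 40.65
ee_pos: [0.5698, 0.0691, 0.0159]
eef_rot: [0.707, 0.707, 0.0, -0.0]
ft_force: [-2.6, 0.8, 4.5]
width: 0.0466
```

Request:
{"method": "move_arm", "body": {"series": [[0, 0, 0, 0], [0, 0, 0, 0], [0, 0, 0, 0], [0, 0, 0, 0], [0, 0, -0.005, 0], [0, 0, -0.02, 0], [0, 0, -0.05, 0], [0, 0, -0.09, 0], [0, 0, -0.12, 0], [0, 0, -0.13, 0], [0, 0, -0.13, 0]], "claw": 0.4}}

```text
time: 41.75
ee_pos: [0.5707, 0.0692, 0.1476]
eef_rot: [0.707, 0.707, 0.002, 0.001]
ft_force: [-0.1, 0.3, 0.6]
width: 0.0606
```

```bash
python3 -c "
from h import *
chk(19,[(.5705,.0685,.038,.014),(.57,.069,.024,.03)],(150,130,410,310))"
```

```text
[0.5699 0.0692 0.1459] 0.06110282889428571 [-0.225   0.3563 -0.5123]
holder px [276.3709 200.3585] circle [0.5707 0.0701] diam 71.95791593504622 cen@14 [0.5708 0.071 ]
holder px [133.6115  99.1245] circle [0.4335 0.172 ] diam 64.76750233063203 cen@14 [0.4349 0.1717]
holder px [270.4898  19.2421] circle [0.5655 0.2589] diam 65.18082679142235 cen@14 [0.5657 0.2404]
```

View pics/w19c.png

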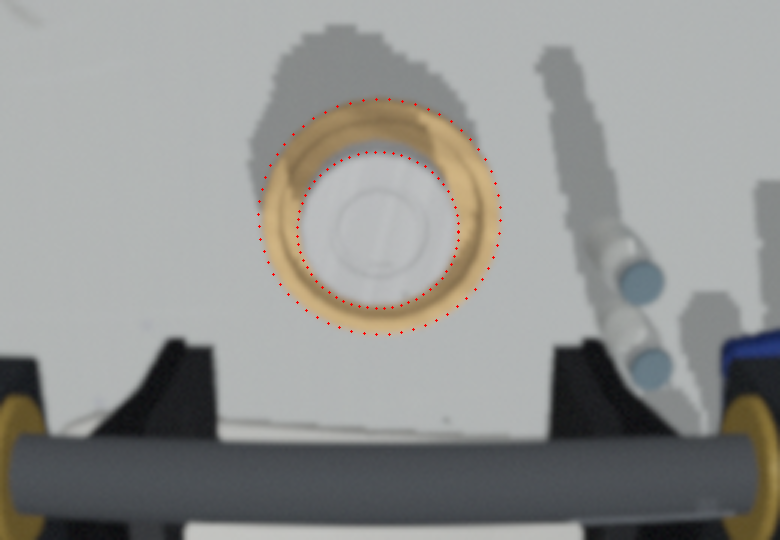

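The last weight is seated. I'll do a final overview check before handing in.

Run:
```python
from h import *
im=[]
for n in ('top','scene'):
    p,d,c=snap(20,n)
    im.append(cv2.resize(p[150:270,130:420] if n=='top' else p[150:310,160:420],(780,300),interpolation=cv2.INTER_CUBIC))
cv2.imwrite('pics/fin.png',np.vstack(im)[:,:,::-1])
s=read_state(); print(s['time'],s['ft_force'],s['width'])
```

```text
41.9 [-0.2579  0.148   0.1786] 0.060819137485988356
```

View pics/fin.png

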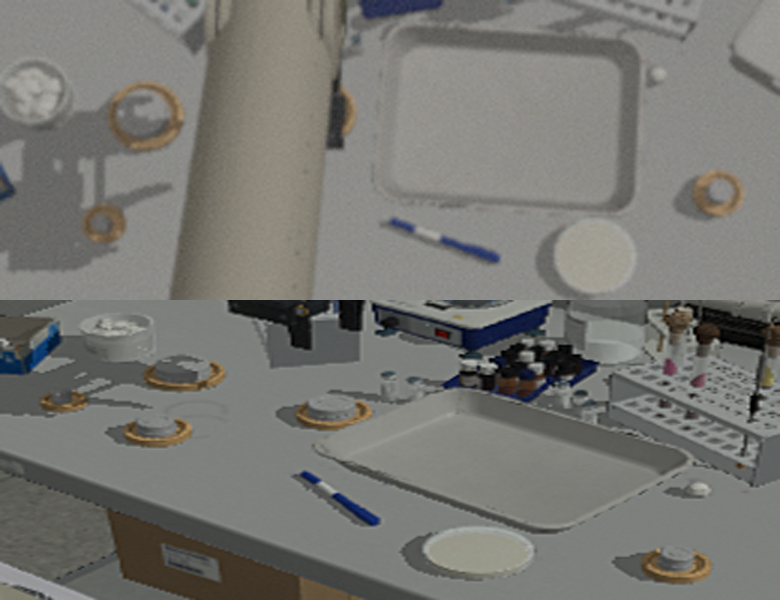

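The scene view shows four weights flat in their holders and an empty tray. The 20 mm one, at (63,400) in the crop, is in the arm's shadow, so I'll look at it closer up.

Run:
```python
from h import *
p=np.load('scene20.npz')['p'][190:215,165:200]
q=np.load('top20.npz')['p'][225:255,155:190]
f=lambda a:cv2.resize(cv2.convertScaleAbs(a,alpha=1.8),(390,300),interpolation=cv2.INTER_CUBIC)
cv2.imwrite('pics/c20.png',np.hstack([f(p),f(q)])[:,:,::-1])
c=imaging.get_calibration('scene'); d=np.load('scene20.npz')['d']
u,v=proj('scene',c,[[.432,.309,.03]])[0]; o,r_=ray('scene',c,[[u,v]])
for dv in (-2,0,2,4): 
    o,r_=ray('scene',c,[[round(u),round(v)+dv]]); print(o+r_[0]*d[int(round(v))+dv,int(round(u))])
```

```text
[0.4697 0.358  0.0002]
[0.4357 0.3148 0.0271]
[0.4249 0.3021 0.0305]
[0.418  0.2945 0.03  ]
```

View pics/c20.png

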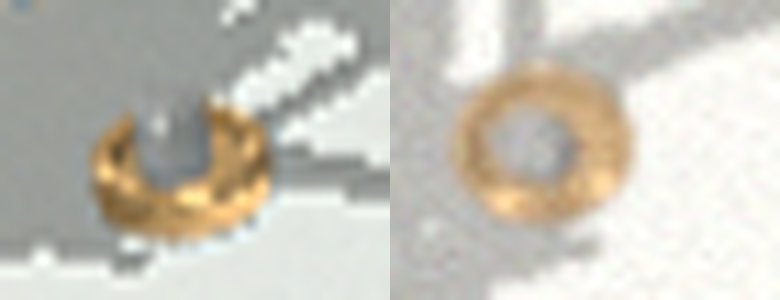

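The 20 mm weight stands upright in its holder, with its top at about 30 mm as expected. Handing in.

```bash
python3 -c "
from h import *
print(r.close_job())"
```

```text
the job is handed in; nothing more can be done
None
```

All five weights are in the holders of their own size, and I handed the job in at about 42 s on the robot's clock. `close_job` gives no verdict, so my own checks below are the only evidence.

- **How I did it:** I took the 20, 38 and 58 mm weights off the first pile, then the 28 and 48 mm off the second. Each was lowered until the force reading showed contact, then released. I gripped the 58 mm weight twice. The first hold was so low that the finger tips would have met the holder rim, so I took it again 5 mm higher.
- **Centring:** After each release a wrist picture showed the weight flat and inside the recess. For four weights a drawn outline put the centre within about 2 mm of the holder's axis. The 20 mm one I judged by eye.
- **Final check:** The last top and scene pictures show the tray empty. In the scene view all five weights are upright in their holders, though the arm hid two of them from above. The gripper was clear, with its tip about 146 mm above the bench and no contact force.
- **Where readings disagreed:** Holder positions from the scene and far wrist views differed from the close views by up to about 8 mm. I used the close views for placing. The first reading of the 58 mm weight's centre was about 2 to 3 mm off and was corrected before gripping.

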